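# Load and start the deburring machine

## Robot

A 6-joint arm with a two-finger parallel gripper is mounted at the origin on the work surface. World frame = base frame: x ahead of the robot, y to its left, z up, the work surface at z = 0. Lengths are in m, angles in rad, forces in N, time in s.
With the tool pointing down it reaches from about 0.35 to 0.975 m from the base axis. Payload 7.1 kg.
Tool frame: the origin (TCP) lies on the centre line of the jaws, within the pads' length; the fingertips stand 25 mm ahead of it and the grasp point (between the pads) lies 6 mm ahead of it (manip.tip_extent is the distance from the TCP to the fingertips, in m); x points along the fingers, y is the direction in which the jaws open and shut, and the axes are right-handed (so a half turn about x gives the same grasp; the last joint's range is limited). The gripper opens to 88 mm and grips with 3 to 60 N. Pads are 20 mm wide; open, the fingers measure 115 mm over their backs; the gripper's body (75 mm by 178 mm) begins 61 mm behind the grasp point.
Start: joints at [1.201, 0.423, 1.63, -0, 1.089, -0.019], TCP at [0.215, 0.587, 0.248] pointing down, gripper open.
Joint ranges: [-3, 3], [-0.9, 2.11], [0.09, 2.58], [-1.31, 4.45], [0.11, 2.69], [-2.54, 2.54]. Speed limits (rad/s): [2.39, 2.39, 3.01, 3.14, 3.14, 3.14].

## Interface

Orientations are given as a rotation vector (axis times angle).
In Python, from workcell import manip gives the robot as it stands. The module is installed in compiled form; this text tells all that it offers.
- The arm moves only by the tool servo_tool, never from a script. Its argument "motion" is a list of rows, each a list of 7 numbers: the closure in counts, from 0 (fully open) to 255 (shut), then the shift along the tool's x, y, z in cm, then the turn, a rotation vector about the tool's x, y, z in degrees. A call has 1 to 5 rows; each row is the pose to reach, as a shift and turn from the pose measured when the call began, along the tool's axes at that moment; what a row does not reach only later rows make up. A row lasts 1/12 s, in which the tool goes at most 41.7 mm and 7.16 degrees, less where a joint would pass 70% of its speed; a pose out of reach is approached as far as the arm can. A call with a gripper value outside its range is refused whole. The fingers move at their own pace and stop on an object; the grip force is fixed at half the most. Time passes only in rows, so rows that repeat a pose let the fingers close. It gives the time, the measured TCP pose, the force and the opening at its end, in the units of the state.
- manip.get_state(): the state, without advancing time (a new reading comes with each control period).
- manip.get_image(name): name is "side" or "top"; returns a dict with "pixels" (480x640x3 uint8, red, green, blue), "fx", "fy", "cx", "cy" (pixels), "R" (3x3) and "t" (3): a world point X has camera coordinates R X + t. Camera axes: x right, y down, z forward; pixel columns grow to the right and rows downward; lengths in m; the calibration is good to about 2 mm. A picture is of the moment at which its call begins. There is no depth.
- manip.hand_in(): hands the job in, once; it reports no verdict.
The state is a dict: "time": time; "joint_positions": joint angles; "joint_vel": joint speeds; "effort": joint torques, N m; "position": TCP position; "orientation": TCP orientation; "wrist_force": force on the tool from outside, world axes, zero at the start; "torque": the same for the moment, N m; "opening": opening from 0.0 (shut) to 1.0 (fully open).
Only numpy, scipy, OpenCV 4.12 (cv2) and the standard library are available. Lean on these libraries where they do the work, as an engineer would, in place of code of your own. Each camera call takes 0.05 s, during which the arm holds its last target. There are 200 camera calls.

## Task

Load the blue deburring machine with this batch: lay every bracket from the mat flat on the media bed in the tub, side by side and none on another, pour all the spacers out of the cup into the tub as well, and stand the empty cup upright on the bench. Then start the machine: turn the key clockwise all the way to START, keep it there for about a second, and let it spring back to RUN. If anything lands outside the tub, put it in before starting, and leave the tape, glue, screwdriver and hammer where they are.

Things in the scene. Friction and masses are not known exactly. Their poses are not given: they have to be found in the camera images.
- machine: blue bench vibratory deburring machine, fixed, may stand turned by up to 0.1 rad; origin on the bench under the tub's centre, x along the tub's length (outside 300 mm), y across it (240 mm) towards the grey control box, which is 160 (x) by 110 (y) by 150 mm high and centred 185 mm from the origin along +y. The open tub's rim is 165 mm above the bench
- bed (a point): centre of the media bed, the flat, level, solid grey floor of chips inside the machine's tub, 98 mm above the bench; axes as the machine's. It measures 280 (x) by 220 (y) mm between the tub's walls, which are 10 mm thick and rise 67 mm above it
- key_bow (a point): centre of the black bow of the captive key standing on the control box: 36 mm wide (own x), 10 mm thick (own y), 32 mm tall; its upper edge is 16 mm above this point, the box's top 29 mm below. It turns about the vertical through this point. A round collar 42 mm across and 6 mm high lies under it; nothing else rises more than 10 mm above the box
- key (a joint): key angle in rad: 0 at RUN, where it rests before and after starting (bow along the machine's x); it grows as the key is turned clockwise seen from above, to the START stop at 1.05. A spring (about 0.05 N m at RUN, 0.2 N m at START) turns it back to RUN when it is let go
- bracket0_mid (a point): centre (half-way up) of an aluminium hanging bracket, an upside-down T: foot plate 90 (own x) by 34 (y) by 8 mm with an upright rib 12 mm thick (y) along the middle; 36 mm tall, so this point is 18 mm above its underside; own z is up when on its foot; 0.1 to 0.2 kg. Take it by the rib. Two to four brackets lie on a 3 mm black mat; this one may be absent (None)
- bracket1_mid (a point): another such bracket, or absent (None)
- bracket2_mid (a point): another such bracket, or absent (None)
- bracket3_mid (a point): another such bracket, or absent (None)
- cup_mid (a point): centre of the steel cup: on its axis, half-way up (42.5 mm above its underside). 85 mm tall, outer diameter 80 mm at the foot and 112 mm at the mouth, wall 3 mm; own z points out of the mouth, own x towards the handle; about 0.14 kg empty. It stands on the bench holding the loose spacers, which slide in it easily (friction about 0.3)
- cup_handle (a point): centre of the cup's black upright handle grip, 87 mm from the cup's axis along its own x, 47 mm above its underside: a bar 14 mm thick (own y), 18 mm (x), 70 mm tall (z, from 12 to 82 mm above the underside), with 22 mm free between it and the cup's wall at the rim; at the start it points away from the robot, within 0.5 rad of world x
- spacer0_mid (a point): centre of a white nylon spacer block 22 by 22 by 20 mm (own z) with a bore, 12 g; five to eight of them lie loose in the cup at the start
- spacer1_mid (a point): another such spacer
- spacer2_mid (a point): another such spacer
- spacer3_mid (a point): another such spacer
- spacer4_mid (a point): another such spacer, or absent (None)
- spacer5_mid (a point): another such spacer, or absent (None)
- spacer6_mid (a point): another such spacer, or absent (None)
- spacer7_mid (a point): another such spacer, or absent (None)
- tape: roll of paper tape lying flat, 90 mm across, 40 mm high; origin at the centre of its underside; bystander
- glue: white glue bottle, 52 mm across, 150 mm high, standing; origin at the centre of its underside; bystander
- screwdriver: screwdriver lying on the bench; bystander
- hammer: hammer lying on the bench; bystander
Things that resemble listed ones, but are neither listed nor needed, are in the scene too. Leave any green look-alike of the part that bears bracket0_mid alone.

How it is judged:
On the way, in this order (a step that is already met when the one before it is completed fails the run):
1. every bracket lies flat on the bed and every spacer is in the tub, and the cup stands upright on the bench, released (x of bracket0_mid in the frame of bed between -0.14 and 0.14 m and y of bracket0_mid in the frame of bed between -0.11 and 0.11 m and z of bracket0_mid in the frame of bed between 0 and 0.026 m and angle between each of bracket0_mid, bracket1_mid, bracket2_mid, bracket3_mid's own z axis and vertical below 0.15 rad and x of bracket1_mid in the frame of bed between -0.14 and 0.14 m and y of bracket1_mid in the frame of bed between -0.11 and 0.11 m and z of bracket1_mid in the frame of bed between 0 and 0.026 m and x of bracket2_mid in the frame of bed between -0.14 and 0.14 m and y of bracket2_mid in the frame of bed between -0.11 and 0.11 m and z of bracket2_mid in the frame of bed between 0 and 0.026 m and x of bracket3_mid in the frame of bed between -0.14 and 0.14 m and y of bracket3_mid in the frame of bed between -0.11 and 0.11 m and z of bracket3_mid in the frame of bed between 0 and 0.026 m and x of spacer0_mid in the frame of bed between -0.14 and 0.14 m and y of spacer0_mid in the frame of bed between -0.11 and 0.11 m and z of spacer0_mid in the frame of bed between 0 and 0.062 m and x of spacer1_mid in the frame of bed between -0.14 and 0.14 m and y of spacer1_mid in the frame of bed between -0.11 and 0.11 m and z of spacer1_mid in the frame of bed between 0 and 0.062 m and x of spacer2_mid in the frame of bed between -0.14 and 0.14 m and y of spacer2_mid in the frame of bed between -0.11 and 0.11 m and z of spacer2_mid in the frame of bed between 0 and 0.062 m and x of spacer3_mid in the frame of bed between -0.14 and 0.14 m and y of spacer3_mid in the frame of bed between -0.11 and 0.11 m and z of spacer3_mid in the frame of bed between 0 and 0.062 m and x of spacer4_mid in the frame of bed between -0.14 and 0.14 m and y of spacer4_mid in the frame of bed between -0.11 and 0.11 m and z of spacer4_mid in the frame of bed between 0 and 0.062 m and x of spacer5_mid in the frame of bed between -0.14 and 0.14 m and y of spacer5_mid in the frame of bed between -0.11 and 0.11 m and z of spacer5_mid in the frame of bed between 0 and 0.062 m and x of spacer6_mid in the frame of bed between -0.14 and 0.14 m and y of spacer6_mid in the frame of bed between -0.11 and 0.11 m and z of spacer6_mid in the frame of bed between 0 and 0.062 m and x of spacer7_mid in the frame of bed between -0.14 and 0.14 m and y of spacer7_mid in the frame of bed between -0.11 and 0.11 m and z of spacer7_mid in the frame of bed between 0 and 0.062 m and angle between cup_mid's own z axis and vertical below 0.1 rad and height (world z) of cup_mid below 0.052 m and contact force between cup and the fingers below 0.05 N), for 0.3 s.
2. the key is held at START (value of joint key above 0.9 rad), for 0.5 s.
3. the key has sprung back to RUN (value of joint key below 0.08 rad), for 0.2 s.
At the end, for the whole second after the job is handed in: every bracket lies on its foot on the bed in the tub (tilt under 0.15 rad, centre under 26 mm above it), every spacer is in the tub (centre under 62 mm above the bed), the empty cup stands upright (0.1 rad) and still on the bench, released; the key is at RUN (under 0.08 rad) (all of step 1 and value of joint key below 0.08 rad and linear speed of cup below 0.02 m/s); the robot touches nothing.
It fails at once if the tape is moved by more than 30 mm (distance of tape from where it was at the start of the episode above 0.03 m).
It fails at once if the glue is moved by more than 30 mm (distance of glue from where it was at the start of the episode above 0.03 m).
It fails at once if the screwdriver is moved by more than 30 mm (distance of screwdriver from where it was at the start of the episode above 0.03 m).
It fails at once if the hammer is moved by more than 30 mm (distance of hammer from where it was at the start of the episode above 0.03 m).
Of bracket0, bracket1, bracket2, bracket3 only 2 to 4 are there at a start; the rules pass over those that are not, and their reading is None.
Of spacer4, spacer5, spacer6, spacer7 only 1 to 4 are there at a start; the rules pass over those that are not, and their reading is None.
At some moment in a run one of bracket0, bracket1, bracket2, bracket3 may be knocked a few centimetres aside while the robot is not near it.
It also fails if it takes over 210 s, if anything falls off the work surface, if the arm or the gripper's body presses on something with over 40 N, if the wrist force passes 120 N, or if a joint passes its speed limit or range.

## Working session

There is one attempt and no reset: what is moved stays moved. The work goes in short steps, Python scripts to look and compute and a tool call to move; the robot and the scene stay as the last step left them, time stands still between calls to the robot, and variables do not carry over. Pictures are saved under pics/ and viewed, about 12 in all and at most 16, crops included, and the job is handed in when it is done.

Besides the shell and the picture viewer there is one more tool, called as a command line: name --pt "numbers of a row" for each row, then --argument value for the rest. servo_tool: Moves the arm, as the interface text tells. Its arguments: {"type":"object","properties":{"motion":{"type":"array","items":{"type":"array","items":{"type":"number"}}}},"required":["motion"]}

```bash
mkdir -p pics; cat > h.py <<'E'
import numpy as np, cv2
from scipy.spatial.transform import Rotation as Ro
from workcell import manip
def snap(name,fn=None,crop=None,sc=1):
    im=manip.get_image(name); p=im["pixels"][:,:,::-1].copy()
    if fn:
        q=p
        if crop: x0,y0,x1,y1=crop; q=p[y0:y1,x0:x1]
        if sc!=1: q=cv2.resize(q,None,fx=sc,fy=sc,interpolation=cv2.INTER_CUBIC)
        cv2.imwrite("pics/"+fn,q)
    return im
def ray(im,u,v,z):
    R=np.array(im["R"]);t=np.array(im["t"]);c=-R.T@t
    d=R.T@np.array([(u-im["cx"])/im["fx"],(v-im["cy"])/im["fy"],1.])
    return c+d*(z-c[2])/d[2]
def proj(im,X):
    q=np.array(im["R"])@np.array(X)+np.array(im["t"]); return im["fx"]*q[0]/q[2]+im["cx"],im["fy"]*q[1]/q[2]+im["cy"]
def st():
    s=manip.get_state(); return s
def goal(pos,Rg):
    """shift (cm) in tool axes and turn (deg) to reach world pose"""
    s=st(); R=Ro.from_rotvec(s["orientation"]); 
    sh=R.inv().apply(np.array(pos)-s["position"])*100
    tu=np.degrees((R.inv()*Rg).as_rotvec())
    print("t",round(s["time"],2),"shift",sh.round(2),"turn",tu.round(1)); return sh,tu
def down(yaw):
    """tool x down, tool y along world direction yaw"""
    x=np.array([0,0,-1.]);y=np.array([np.cos(yaw),np.sin(yaw),0]);return Ro.from_matrix(np.c_[x,y,np.cross(x,y)])
E
python3 - <<'E'
from h import *
a=snap("top","top0.png");b=snap("side","side0.png")
for i in(a,b):print(i["fx"],i["cx"],i["cy"],(-np.array(i["R"]).T@i["t"]).round(3),np.round(i["R"],3).tolist())
s=st();print(s); print(Ro.from_rotvec(s["orientation"]).as_matrix().round(3), manip.tip_extent)
E
```

```text
538.7269236397603 317.28828974960965 240.455685165893 [0.2   0.008 1.451] [[0.003, -1.0, 0.001], [-0.976, -0.003, -0.218], [0.218, 0.0, -0.976]]
506.5718362352173 314.70163365115945 235.53411928568596 [ 0.209 -0.885  1.113] [[0.955, -0.296, 0.017], [-0.205, -0.698, -0.687], [0.215, 0.652, -0.727]]
{'time': 0.1, 'joint_positions': array([ 1.20100876e+00,  4.23756398e-01,  1.63061086e+00, -1.89058087e-05,
        1.08858857e+00, -1.89984808e-02]), 'joint_vel': array([ 0.00101282, -0.00090027, -0.00161179,  0.00083622,  0.00083244,
       -0.00011813]), 'effort': array([ 4.20008164e-04, -5.45616066e+01, -2.74326342e+01,  6.44213660e-02,
        1.87922094e-02, -4.51946210e-05]), 'position': array([0.21458508, 0.58651097, 0.24698548]), 'orientation': array([ 0.27419852,  1.55346178, -0.27631349]), 'wrist_force': array([-0.10877878,  1.19044132,  0.51580888]), 'torque': array([-0.03324508,  0.02552966, -0.03966757]), 'opening': 0.9978810338022669}
[[-0.     0.344  0.939]
 [-0.001  0.939 -0.344]
 [-1.    -0.001 -0.   ]] 0.025
```

View pics/top0.png

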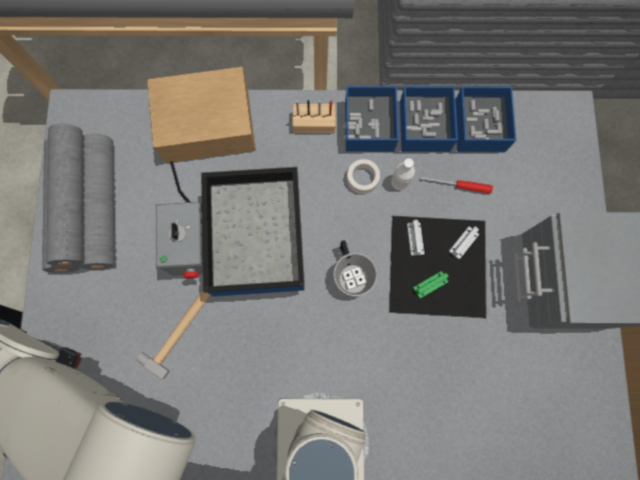

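View pics/side0.png

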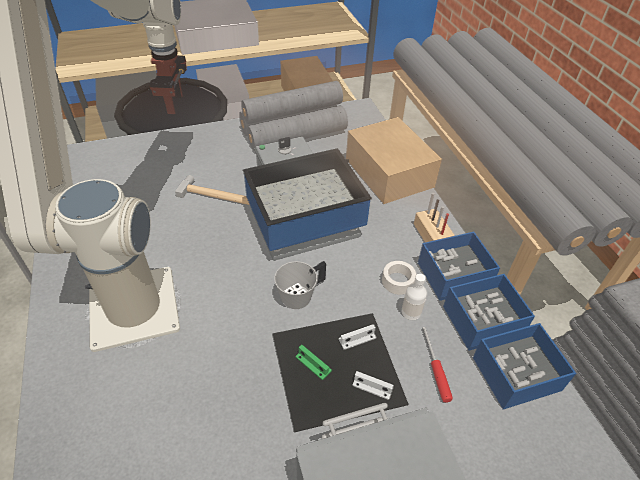

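Top view: two silver brackets at (416,238) and (464,242), and a green look-alike at (432,285) to leave alone. The cup is at (354,275) with its handle at (344,248), the tub at (252,232) and the key at (178,231). I'll enlarge and measure.

```bash
python3 - <<'E'
from h import *
a=snap("top"); p=a["pixels"][:,:,::-1]
c1=cv2.resize(p[205:325,325:495],None,fx=4.6,fy=4.6,interpolation=cv2.INTER_CUBIC)
cv2.imwrite("pics/c1.png",c1)
c2=cv2.resize(p[160:310,145:310],None,fx=4,fy=4,interpolation=cv2.INTER_CUBIC)
cv2.imwrite("pics/c2.png",c2)
hsv=cv2.cvtColor(p,cv2.COLOR_BGR2HSV)
m=((hsv[...,2]>110)&(hsv[...,1]<60)).astype(np.uint8); mm=np.zeros_like(m); mm[218:314,394:484]=m[218:314,394:484]
n,l,s,c=cv2.connectedComponentsWithStats(mm)
for i in range(1,n):
    if s[i,4]<40: continue
    q=np.argwhere(l==i)[:,::-1].astype(np.float32); r=cv2.minAreaRect(q)
    W=np.array([ray(a,*k,0.02)[:2] for k in q]); mu=W.mean(0); w,v=np.linalg.eigh(np.cov((W-mu).T))
    print(s[i],c[i].round(1),"mean@.02",mu.round(4),"yaw",np.degrees(np.arctan2(v[1,1],v[0,1])).round(1))
    rw=cv2.minAreaRect((W*1000).astype(np.float32)); print(rw)
E
```

```text
[447 218  37   3  56] [468.4 218.4] mean@.02 [ 0.5831 -0.4065] yaw 88.8
((581.1987915039062, -397.3452453613281), (5.677665710449219, 98.91117095947266), 0.17945638298988342)
[407 220  18  35 423] [415.5 237.8] mean@.02 [ 0.528  -0.2594] yaw -175.3
((529.611083984375, -258.63311767578125), (96.51519012451172, 37.21110534667969), 5.174300670623779)
[450 227  29  32 443] [464.6 241.5] mean@.02 [ 0.5181 -0.3926] yaw 140.0
((519.841064453125, -393.7190246582031), (36.12290573120117, 100.9604263305664), 50.234458923339844)
```

View pics/c1.png

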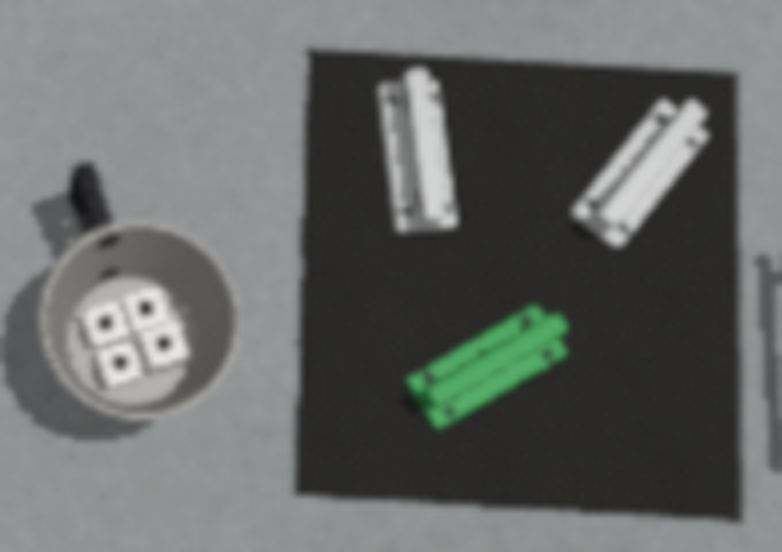

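View pics/c2.png

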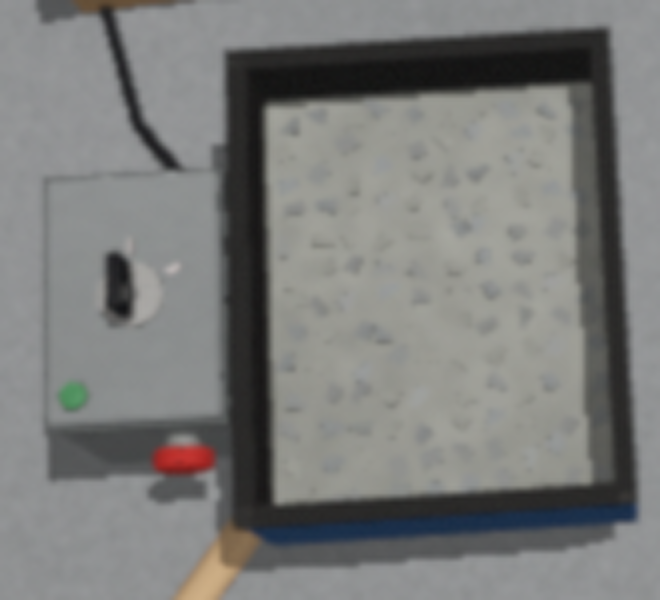

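Both silver brackets fit the description (white ribs at 416,238 and 464,242, on the mat). Only the green look-alike stays put. The cup shows 4 spacers in its top layer. Next I'll fit the models.

```bash
cat > fit.py <<'E'
from h import *
from scipy.optimize import minimize
def bmodel(im,x,y,yaw,z0):
    c,s=np.cos(yaw),np.sin(yaw); m=np.zeros((960,1280),np.uint8)
    for hx,hy,za,zb in((.045,.017,0,.008),(.045,.006,.008,.036)):
        P=[proj(im,(x+c*a-s*b,y+s*a+c*b,z0+z)) for a in(-hx,hx) for b in(-hy,hy) for z in(za,zb)]
        cv2.fillConvexPoly(m,cv2.convexHull((np.array(P)*2+.5).round().astype(np.int32)),1)
    return m
def fitb(im,mask,g,z0):
    M=cv2.resize(mask,(1280,960),interpolation=cv2.INTER_LINEAR)
    f=lambda q:1-(lambda b:(b&M).sum()/(b|M).sum())(bmodel(im,*q,z0))
    return min((minimize(f,[*g[:2],g[2]+d],method="Nelder-Mead",options=dict(initial_simplex=np.array([*g[:2],g[2]+d])+np.array([[0,0,0],[.01,0,0],[0,.01,0],[0,0,.15]]))) for d in(-.05,.05)),key=lambda r:r.fun)
def brackets(im):
    p=im["pixels"][:,:,::-1];hsv=cv2.cvtColor(p,cv2.COLOR_BGR2HSV)
    m=((hsv[...,2]>100)&(hsv[...,1]<60)).astype(np.uint8); mm=np.zeros_like(m); mm[221:314,394:484]=m[221:314,394:484]
    mm=cv2.morphologyEx(mm,cv2.MORPH_CLOSE,np.ones((3,3)))
    n,l,s,c=cv2.connectedComponentsWithStats(mm)
    for i in range(1,n):
        if s[i,4]<150: continue
        q=np.argwhere(l==i)[:,::-1]; W=np.array([ray(im,*k,.02)[:2] for k in q]);w,v=np.linalg.eigh(np.cov((W-W.mean(0)).T))
        r=fitb(im,(l==i).astype(np.uint8),[*W.mean(0),np.arctan2(v[1,1],v[0,1])],.003)
        print("bracket",c[i].round(1),r.x[:2].round(4),"yaw",np.degrees(r.x[2]).round(1),"1-IoU",round(r.fun,3))
E
python3 - <<'E'
from fit import *
a=snap("top"); brackets(a)
k=lambda u,v,s,ox,oy,z:ray(a,u/s+ox-.4,v/s+oy-.4,z)
C=np.array([k(u,v,4,145,160,.165) for u,v in((227,52),(608,30),(635,512),(240,525))]);print("rim",C.round(3).tolist(),C.mean(0).round(4),[np.linalg.norm(C[i]-C[i-1]).round(3) for i in range(4)])
B=np.array([k(u,v,4,145,160,.098) for u,v in((263,102),(592,84))]);print("bedfar",B.round(3).tolist())
for i,j in((3,0),(2,1)):print(np.degrees(np.arctan2(*(C[j]-C[i])[[1,0]])))
print("box",[k(u,v,4,145,160,.15).round(3).tolist() for u,v in((45,178),(48,427),(222,418),(222,170))])
print("key",[k(u,v,4,145,160,.195).round(4).tolist() for u,v in((112,252),(118,312))])
print("collar",k(133,292,4,145,160,.156).round(4))
print("cup",k(138,322,4.6,325,205,.085).round(4),"foot",k(133,343,4.6,325,205,.003).round(4),"handle",k(87,178,4.6,325,205,.082).round(4))
E
```

```text
bracket [415.4 238.1] [ 0.5285 -0.2615] yaw -175.5 1-IoU 0.062
bracket [464.4 241.5] [ 0.5193 -0.3938] yaw 141.1 1-IoU 0.068
rim [[0.661, 0.3, 0.165], [0.677, 0.061, 0.165], [0.371, 0.041, 0.165], [0.363, 0.278, 0.165]] [0.5179 0.1701 0.165 ] [np.float64(0.299), np.float64(0.24), np.float64(0.306), np.float64(0.237)]
bedfar [[0.651, 0.29, 0.098], [0.664, 0.074, 0.098]]
4.343216856132971
3.682260138321317
box [[0.583, 0.414, 0.15], [0.424, 0.401, 0.15], [0.43, 0.295, 0.15], [0.588, 0.303, 0.15]]
key [[0.5234, 0.3564, 0.195], [0.4864, 0.3506, 0.195]]
collar [0.508  0.3527 0.156 ]
cup [ 0.4157 -0.0876  0.085 ] foot [ 0.4162 -0.0902  0.003 ] handle [ 0.4984 -0.06    0.082 ]
```

servo_tool --pt "0 0 -3.15 2.7 0 0 0" --pt "0 0 -6.3 5.4 0 0 0" --pt "0 0 -9.45 8.1 0 0 0" --pt "0 0 -12.6 10.8 0 0 0" --pt "0 0 -15.75 13.5 0 0 0"

```text
time: 0.62
position: [0.2874, 0.3905, 0.2472]
orientation: [0.274, 1.553, -0.276]
wrist_force: [0.4, -0.2, -0.0]
opening: 1.001
```

servo_tool --pt "0 0 -3.15 2.7 0 0 0" --pt "0 0 -6.3 5.4 0 0 0" --pt "0 0 -9.45 8.1 0 0 0" --pt "0 0 -12.6 10.8 0 0 0" --pt "0 0 -15.75 13.5 0 0 0"

```text
time: 1.03
position: [0.36, 0.1952, 0.2475]
orientation: [0.274, 1.553, -0.275]
wrist_force: [0.4, -0.3, 0.8]
opening: 1.001
```

servo_tool --pt "0 0 -3.15 2.7 0 0 0" --pt "0 0 -6.3 5.4 0 0 0" --pt "0 0 -9.45 8.1 0 0 0" --pt "0 0 -12.6 10.8 0 0 0" --pt "0 0 -15.75 13.5 0 0 0"

```text
time: 1.45
position: [0.4328, -0.0003, 0.2479]
orientation: [0.274, 1.552, -0.275]
wrist_force: [0.3, 0.4, 0.1]
opening: 1.001
```

servo_tool --pt "0 0 -3.15 2.7 0 0 0" --pt "0 0 -6.3 5.4 0 0 0" --pt "0 0 -9.45 8.1 0 0 0" --pt "0 0 -12.6 10.8 0 0 0" --pt "0 0 -15.75 13.5 0 0 0"

```text
time: 1.87
position: [0.5054, -0.1956, 0.2481]
orientation: [0.274, 1.552, -0.275]
wrist_force: [1.4, 0.6, 0.5]
opening: 1.003
```

servo_tool --pt "120 0 -2.7 2.2 -6 0 0" --pt "120 2 -5.4 4.4 -12.5 0 0" --pt "120 5 -5.4 4.4 -18.5 0 0" --pt "120 8 -5.4 4.4 -24.5 0 0" --pt "120 10 -5.4 4.4 -24.5 0 0"

```text
time: 2.28
position: [0.5271, -0.2619, 0.1454]
orientation: [-0.064, 1.571, 0.064]
wrist_force: [0.1, 0.6, -0.2]
opening: 0.655
```

```bash
python3 - <<'E'
from fit import *
s=st();print(s["position"],s["joint_positions"].round(2),s["opening"]);goal((.5285,-.2615,.041),down(np.radians(94.5)))
a=snap("top","g1.png",(330,180,500,300),4.6);b=snap("side","g1s.png",(250,280,430,440),3)
cv2.imwrite("pics/g1b.png",np.vstack([cv2.imread("pics/g1s.png")]))
E
```

```text
[ 0.52711615 -0.26186819  0.14539681] [-0.48  0.5   1.78 -0.    0.86 -2.13] 0.6553896006652653
t 2.28 shift [10.44  0.02  0.16] turn [ 0.2 -0.1 -0. ]
```

View pics/g1s.png

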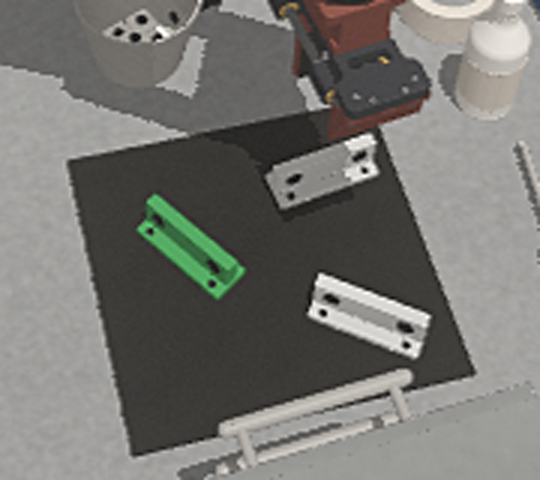

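The bracket is unmoved below the gripper, at (320,175) in the side crop. I'll descend and grip.

servo_tool --pt "120 4 0 0.16 0 0 0" --pt "120 7 0 0.16 0 0 0" --pt "120 9 0 0.16 0 0 0" --pt "120 10.2 0 0.16 0 0 0" --pt "120 10.4 0 0.16 0 0 0"

```text
time: 2.8
position: [0.5265, -0.2598, 0.0396]
orientation: [-0.057, 1.577, 0.063]
wrist_force: [-0.2, -0.1, 0.9]
opening: 0.532
```

servo_tool --pt "255 0 0 0 0 0 0" --pt "255 0 0 0 0 0 0" --pt "255 0 0 0 0 0 0" --pt "255 0 0 0 0 0 0" --pt "255 0 0 0 0 0 0"

```text
time: 3.22
position: [0.5272, -0.2602, 0.0407]
orientation: [-0.058, 1.576, 0.062]
wrist_force: [0.8, -0.5, 0.2]
opening: 0.189
```

servo_tool --pt "255 0 0 0 0 0 0" --pt "255 -2 0 0 0 0 0" --pt "255 -6 0 0 0 0 0" --pt "255 -10 0 0 0 0 0" --pt "255 -14 0 0 0 0 0"

```text
time: 3.63
position: [0.5273, -0.2602, 0.1819]
orientation: [-0.057, 1.577, 0.063]
wrist_force: [1.2, -0.1, -1.4]
opening: 0.134
```

servo_tool --pt "255 -3 0 0 0 0 0" --pt "255 -6 0 0 0 0 0" --pt "255 -6.5 0 0 0 0 0" --pt "255 -6.5 0 0 0 0 0"

```text
time: 3.97
position: [0.5287, -0.2609, 0.2492]
orientation: [-0.059, 1.573, 0.061]
wrist_force: [0.3, 0.3, -2.2]
opening: 0.136
```

```bash
python3 - <<'E'
from fit import *
s=st();print(s["position"],s["joint_positions"].round(2),s["opening"],s["wrist_force"]);goal((.513,.235,.2),down(np.radians(94.2)))
E
```

```text
[ 0.52868457 -0.26092131  0.24915077] [-0.48  0.37  1.71 -0.    1.07 -2.13] 0.1364337902757495 [ 0.25582704  0.30922128 -2.24759798]
t 3.97 shift [ 4.98 49.56  2.23] turn [ 0.2 -0.2 -0.1]
```

servo_tool --pt "255 0 4.1 0.2 0 0 0" --pt "255 0 8.2 0.4 0 0 0" --pt "255 0 12.3 0.6 0 0 0" --pt "255 0 16.4 0.8 0 0 0" --pt "255 0 20.5 1.0 0 0 0"

```text
time: 4.38
position: [0.5212, -0.054, 0.2469]
orientation: [-0.058, 1.577, 0.061]
wrist_force: [1.2, 0.0, -1.7]
opening: 0.137
```

servo_tool --pt "255 0 4.1 0.2 0 0 0" --pt "255 0 8.2 0.4 0 0 0" --pt "255 0 12.3 0.6 0 0 0" --pt "255 0 16.4 0.8 0 0 0" --pt "255 0 20.5 1.0 0 0 0"

```text
time: 4.8
position: [0.5138, 0.1529, 0.2447]
orientation: [-0.059, 1.581, 0.06]
wrist_force: [1.0, 0.6, -0.8]
opening: 0.137
```

servo_tool --pt "255 0 4.1 0.2 0 0 0" --pt "255 0 8.0 0.2 0 0 0" --pt "255 0 8.6 0.2 0 0 0" --pt "255 0 8.6 0.2 0 0 0"

```text
time: 5.13
position: [0.5078, 0.2405, 0.2423]
orientation: [-0.063, 1.584, 0.062]
wrist_force: [0.8, 0.7, -2.7]
opening: 0.134
```

```bash
python3 - <<'E'
from fit import *
s=st();print(s["joint_positions"].round(2));goal((.513,.235,.136),down(np.radians(94.2)))
a=snap("side","p1.png",(200,100,420,265),3.6); snap("top")
E
```

```text
[ 0.42  0.34  1.77  0.01  1.04 -1.23]
t 5.13 shift [10.62 -0.6   0.63] turn [ 0.4 -0.8 -0. ]
```

View pics/p1.png

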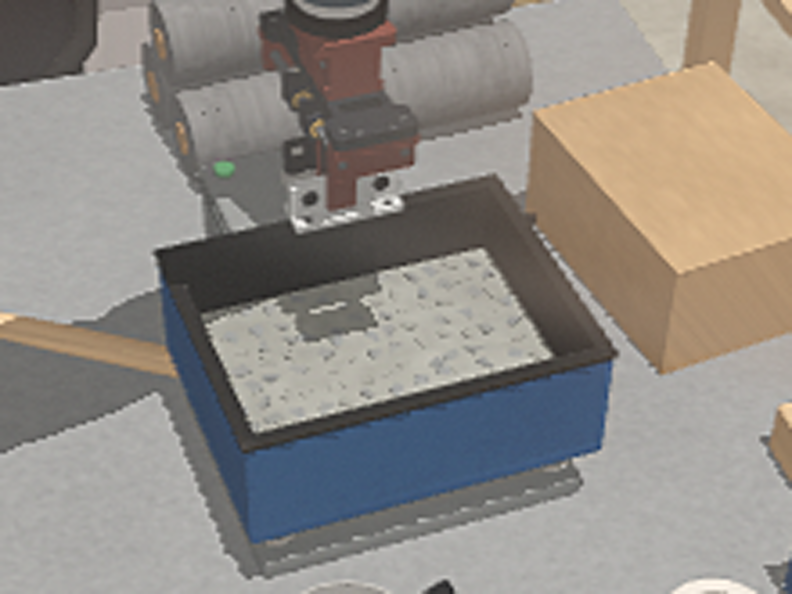

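The bracket is held level over the tub. I'll lower and release it.

servo_tool --pt "255 3 -0.6 0.6 0 -0.8 0" --pt "255 6 -0.6 0.6 0 -0.8 0" --pt "255 8.5 -0.6 0.6 0 -0.8 0" --pt "255 10 -0.6 0.6 0 -0.8 0" --pt "255 10.6 -0.6 0.6 0 -0.8 0"

```text
time: 5.65
position: [0.5119, 0.229, 0.1353]
orientation: [-0.061, 1.575, 0.056]
wrist_force: [-13.0, -9.7, 46.4]
opening: 0.136
```

servo_tool --pt "255 0 0 0 0 0 0" --pt "120 0 0 0 0 0 0" --pt "120 0 0 0 0 0 0" --pt "120 0 0 0 0 0 0" --pt "120 0 0 0 0 0 0"

```text
time: 6.07
position: [0.5121, 0.2283, 0.1354]
orientation: [-0.06, 1.575, 0.055]
wrist_force: [0.6, -0.5, 0.4]
opening: 0.4
```

servo_tool --pt "120 -3 0 0 0 0 0" --pt "120 -6 0 0 0 0 0" --pt "120 -9 0 0 0 0 0" --pt "120 -12 0 0 0 0 0"

```text
time: 6.4
position: [0.5124, 0.2283, 0.2567]
orientation: [-0.06, 1.575, 0.055]
wrist_force: [0.5, 0.0, -0.1]
opening: 0.532
```

servo_tool --pt "120 0 -4.1 0 0 0 0" --pt "120 0 -8.2 0 0 0 0" --pt "120 0 -12.3 0 0 0 0" --pt "120 0 -16.4 0 0 0 0" --pt "120 0 -20.5 0 0 0 0"

```text
time: 6.82
position: [0.5271, 0.022, 0.2577]
orientation: [-0.061, 1.575, 0.055]
wrist_force: [0.8, 0.1, 0.2]
opening: 0.531
```

servo_tool --pt "120 0 -4.1 0 0 0 0" --pt "120 0 -8.2 0 0 0 0" --pt "120 0 -12.3 0 0 0 0" --pt "120 0 -16.4 0 0 0 0" --pt "120 0 -20.5 0 0 0 0"

```text
time: 7.23
position: [0.5417, -0.1847, 0.2586]
orientation: [-0.061, 1.575, 0.055]
wrist_force: [0.7, 0.2, 0.4]
opening: 0.529
```

```bash
python3 - <<'E'
from fit import *
a=snap("top");brackets(a)
cv2.imwrite("pics/t2.png",cv2.resize(a["pixels"][150:310,145:500,::-1],None,fx=2.2,fy=2.2))
goal((.5193,-.3938,.12),down(np.radians(51.1)))
E
```

```text
bracket [419.4 265.9] [ 0.4512 -0.2651] yaw 175.1 1-IoU 0.9
bracket [464.6 241.4] [ 0.5193 -0.3942] yaw 139.6 1-IoU 0.07
t 7.28 shift [ 14.04 -19.97  -3.72] turn [43.  -0.   0.5]
```

View pics/t2.png

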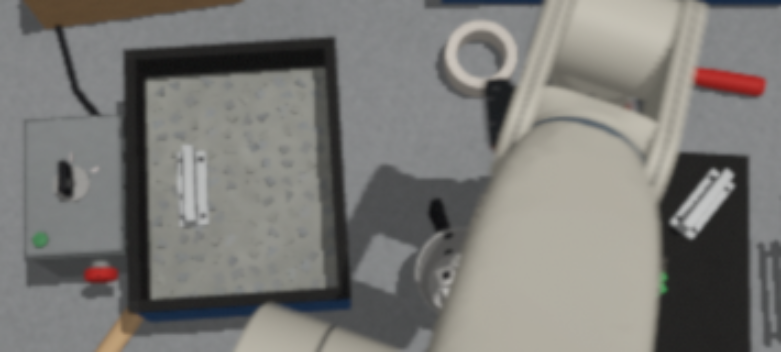

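Bracket 1 lies flat on the bed at (193,188). Bracket 2 hasn't moved.

servo_tool --pt "120 0 -4 -0.7 0 0 0" --pt "120 0 -8 -1.4 7 0 0" --pt "120 0 -12 -2.1 14 0 0" --pt "120 0 -16 -2.8 21 0 0" --pt "120 0 -20 -3.7 28 0 0"

```text
time: 7.7
position: [0.52, -0.3914, 0.2606]
orientation: [0.326, 1.546, -0.339]
wrist_force: [-0.0, -0.3, -0.7]
opening: 0.531
```

servo_tool --pt "120 3 0 0 7 0 0" --pt "120 6 0 0 15 0 0" --pt "120 9 0 0 15.5 0 0" --pt "120 12 0 0 15.5 0 0" --pt "120 13 0 0 15.5 0 0"

```text
time: 8.12
position: [0.5173, -0.3908, 0.1262]
orientation: [0.539, 1.508, -0.549]
wrist_force: [-0.9, 0.5, -0.4]
opening: 0.53
```

```bash
python3 - <<'E'
from fit import *
print(st()["joint_positions"].round(2));goal((.5193,-.394,.0405),down(np.radians(50.5)))
E
```

```text
[-0.66  0.61  1.64 -0.01  0.9  -1.53]
t 8.12 shift [ 8.57 -0.05  0.39] turn [-0.3 -0.2  0.4]
```

servo_tool --pt "120 3 0 0.4 0 0 0.3" --pt "120 6 0 0.4 0 0 0.3" --pt "120 7.5 0 0.4 0 0 0.3" --pt "120 8.3 0 0.4 0 0 0.3" --pt "120 8.5 0 0.4 0 0 0.3"

```text
time: 8.53
position: [0.5195, -0.3933, 0.0405]
orientation: [0.543, 1.507, -0.544]
wrist_force: [-0.7, -0.1, 0.4]
opening: 0.529
```

servo_tool --pt "255 0 0 0 0 0 0" --pt "255 0 0 0 0 0 0" --pt "255 0 0 0 0 0 0" --pt "255 0 0 0 0 0 0" --pt "255 0 0 0 0 0 0"

```text
time: 8.95
position: [0.52, -0.3937, 0.0416]
orientation: [0.543, 1.506, -0.545]
wrist_force: [-0.5, -0.0, -0.5]
opening: 0.188
```

servo_tool --pt "255 0 0 0 0 0 0" --pt "255 0 0 0 0 0 0" --pt "255 -4 0 0 0 0 0" --pt "255 -8 0 0 0 0 0" --pt "255 -12 0 0 0 0 0"

```text
time: 9.37
position: [0.5197, -0.3931, 0.1617]
orientation: [0.544, 1.509, -0.544]
wrist_force: [0.5, -0.7, -1.4]
opening: 0.134
```

servo_tool --pt "255 -3 0 0 0 0 0" --pt "255 -6 0 0 0 0 0" --pt "255 -8.5 0 0 0 0 0" --pt "255 -9 0 0 0 0 0"

```text
time: 9.7
position: [0.5219, -0.3946, 0.2568]
orientation: [0.541, 1.501, -0.546]
wrist_force: [0.9, -0.2, -0.9]
opening: 0.135
```

```bash
python3 - <<'E'
from fit import *
goal((.5227,.105,.25),down(np.radians(94.2)))
snap("side","p2.png",(300,200,460,400),3);snap("top")
E
```

```text
t 9.7 shift [  0.54  38.44 -31.91] turn [-44.    0.    0.2]
```

View pics/p2.png

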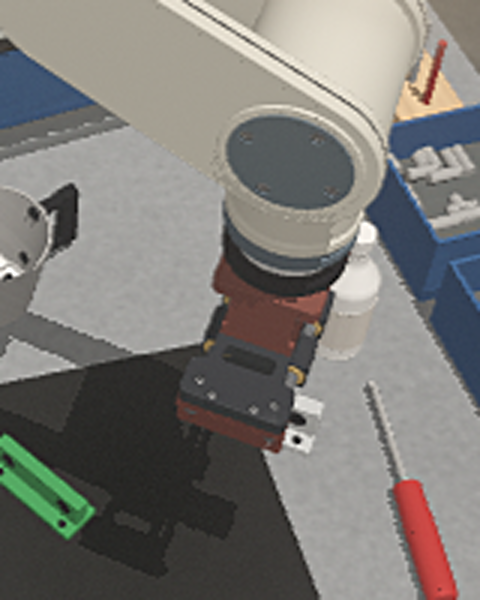

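The bracket is held and lifted clear, with the foot visible below the gripper at about (300,425).

servo_tool --pt "255 0 3.2 -2.66 0 0 0" --pt "255 0 6.4 -5.3 0 0 0" --pt "255 0 9.6 -8.0 0 0 0" --pt "255 0 12.8 -10.6 0 0 0" --pt "255 0 16 -13.3 0 0 0"

```text
time: 10.22
position: [0.5191, -0.1836, 0.2499]
orientation: [0.544, 1.511, -0.545]
wrist_force: [2.0, 0.4, -2.1]
opening: 0.135
```

servo_tool --pt "255 0 3.2 -2.66 -6 0 0" --pt "255 0 6.4 -5.3 -12 0 0" --pt "255 0 9.6 -8.0 -18 0 0" --pt "255 0 12.8 -10.6 -24 0 0" --pt "255 0 16 -13.3 -30 0 0"

```text
time: 10.63
position: [0.5177, 0.0244, 0.2479]
orientation: [0.132, 1.58, -0.13]
wrist_force: [0.6, -0.2, -2.4]
opening: 0.134
```

```bash
python3 - <<'E'
from fit import *
goal((.5227,.105,.2),down(np.radians(94.2)))
E
```

```text
t 10.63 shift [ 4.8   8.04 -0.78] turn [-13.7  -0.7  -0.1]
```

servo_tool --pt "255 0 3 -0.3 -5 -0.7 0" --pt "255 0 6 -0.6 -10 -0.7 0" --pt "255 0 8 -0.8 -13.7 -0.7 0" --pt "255 2 8 -0.8 -13.7 -0.7 0" --pt "255 4 8 -0.8 -13.7 -0.7 0"

```text
time: 11.05
position: [0.5218, 0.1061, 0.206]
orientation: [-0.058, 1.572, 0.06]
wrist_force: [0.8, -0.3, -2.0]
opening: 0.133
```

```bash
python3 - <<'E'
from fit import *
goal((.5227,.105,.138),down(np.radians(94.2)))
E
```

```text
t 11.05 shift [ 6.8  -0.13  0.09] turn [ 0.1 -0.1 -0.1]
```

servo_tool --pt "255 3 0 0 0 0 0" --pt "255 5 0 0 0 0 0" --pt "255 6.2 0 0 0 0 0" --pt "255 6.8 0 0 0 0 0" --pt "255 6.9 0 0 0 0 0"

```text
time: 11.47
position: [0.5194, 0.1058, 0.1353]
orientation: [-0.059, 1.578, 0.06]
wrist_force: [-8.9, -1.4, 19.5]
opening: 0.133
```

servo_tool --pt "255 0 0 0 0 0 0" --pt "120 0 0 0 0 0 0" --pt "120 0 0 0 0 0 0" --pt "120 0 0 0 0 0 0" --pt "120 0 0 0 0 0 0"

```text
time: 11.88
position: [0.5187, 0.1057, 0.1345]
orientation: [-0.059, 1.579, 0.06]
wrist_force: [0.0, -0.1, -0.3]
opening: 0.403
```

servo_tool --pt "120 -3 0 0 0 0 0" --pt "120 -6 0 0 0 0 0" --pt "120 -9 0 0 0 0 0" --pt "120 -10 0 0 0 0 0"

```text
time: 12.22
position: [0.5213, 0.106, 0.2378]
orientation: [-0.059, 1.575, 0.06]
wrist_force: [0.4, -0.2, 0.6]
opening: 0.527
```

```bash
python3 - <<'E'
from fit import *
s=st();print(s["joint_positions"].round(2))
goal((.498,-.060,.14),down(np.radians(109.3)))
E
```

```text
[ 0.18  0.3   1.84  0.    1.   -1.47]
t 12.22 shift [  9.78 -16.39  -3.53] turn [-15.   -0.3  -0.1]
```

```bash
cat > kin.py <<'E'
from h import *
D=[(.4238,1.6306,.6245,.247),(.5,1.78,.5886,.1454),(.37,1.71,.5896,.249),(.34,1.77,.562,.2423),(.61,1.64,.6483,.1262),(.3,1.84,.532,.2378)]
D=np.array(D);s1,c1,s2,c2=np.sin(D[:,0]),np.cos(D[:,0]),np.sin(D[:,:2].sum(1)),np.cos(D[:,:2].sum(1))
z=np.zeros(6);o=np.ones(6)
A=np.r_[np.c_[s1,s2,o,z],np.c_[c1,c2,z,o]];p,res,*_=np.linalg.lstsq(A,np.r_[D[:,2],D[:,3]],rcond=None)
L1,L2,a,hd=p
def ik(pos,M,d):
    """M: columns tool x,y,z. returns joints or None"""
    w=np.array(pos)-d*M[:,0]; j1=np.arctan2(w[1],w[0]); r=np.hypot(w[0],w[1])-a; zz=w[2]-(hd+d)
    c=(r*r+zz*zz-L1**2-L2**2)/(2*L1*L2)
    if abs(c)>1:return None
    j3=np.arccos(c); j2=np.arctan2(r,zz)-np.arctan2(L2*np.sin(j3),L1+L2*np.cos(j3))
    loc=np.c_[-M[:,1],-M[:,2],M[:,0]]
    Q=Ro.from_euler("ZY",[j1,j2+j3]).inv()*Ro.from_matrix(loc)
    e=Q.as_euler("ZYZ"); 
    j4,j5,j6=e
    if j4<-1.31: j4+=2*np.pi
    return np.array([j1,j2,j3,j4,j5,j6])
E
python3 - <<'E'
from kin import *
print(p.round(4),res)
lo=np.array([-3,-.9,.09,-1.31,.11,-2.54]);hi=np.array([3,2.11,2.58,4.45,2.69,2.54])
s=st();M=Ro.from_rotvec(s["orientation"]).as_matrix();print(ik(s["position"],M,.25).round(2),s["joint_positions"].round(2))
th=np.radians(110)
for d in(.2,.3):
  for ph in range(-180,180,30):
    f=np.radians(ph);tz=-np.cos(th);hh=np.array([np.cos(f),np.sin(f),0])
    t=np.sin(th)*hh+np.array([0,0,tz])        # tool dir, starts down, swings toward hh
    e=np.cos(th)*hh+np.array([0,0,np.sin(th)]) # handle dir, starts at hh
    for sg in(1,-1):
      # path: land at tub centre: lip fixed
      out=[];ok=1
      for T in np.radians([0,40,70,90,110]):
        t=np.sin(T)*hh-np.array([0,0,np.cos(T)]);e=np.cos(T)*hh+np.array([0,0,np.sin(T)])
        lip=np.array([.518,.170,.20])+.03*hh
        pos=lip+.143*e+.038*t-.006*t
        zc=sg*e;M=np.c_[t,np.cross(zc,t),zc]
        j=ik(pos,M,d)
        if j is None or (j<lo+.05).any() or (j>hi-.05).any(): ok=0;out.append(None if j is None else j.round(1).tolist());break
        out.append(j.round(2).tolist())
      if ok or len(out)>=4:print(d,ph,sg,ok,out[0],out[-1],len(out))
E
```

```text
[ 0.5148  0.4799 -0.0193  0.0039] [0.0001258]
[ 0.2   0.29  1.85  0.    1.01 -1.45] [ 0.18  0.3   1.84  0.    1.   -1.47]
0.2 -180 1 0 [0.46, 0.14, 2.24, 0.0, 0.77, 2.03] [0.2, 0.8, 1.5, 0.6, 2.8, 2.1] 5
0.2 -180 -1 0 [0.46, 0.14, 2.24, 0.0, 0.77, -1.11] [0.2, 0.8, 1.5, 0.6, 2.8, -1.0] 5
0.2 -150 1 0 [0.22, 0.13, 2.25, 0.0, 0.76, 1.27] [0.4, 0.8, 1.5, -0.5, 2.8, 1.2] 5
0.2 -150 -1 0 [0.22, 0.13, 2.25, 0.0, 0.76, -1.87] [0.4, 0.8, 1.5, -0.5, 2.8, -1.9] 5
0.2 -120 1 1 [0.05, 0.22, 2.14, 0.0, 0.79, 0.57] [0.49, 0.73, 1.55, -1.09, 2.55, 0.77] 5
0.2 -90 1 0 [-0.01, 0.35, 1.94, 0.0, 0.84, -0.01] [0.6, 0.6, 1.7, 4.9, 2.2, 0.7] 5
0.2 0 1 1 [0.24, 0.66, 1.44, 0.0, 1.04, -1.33] [0.46, 0.32, 2.3, 3.58, 1.45, 1.34] 5
0.2 0 -1 1 [0.24, 0.66, 1.44, 0.0, 1.04, 1.81] [0.46, 0.32, 2.3, 3.58, 1.45, -1.8] 5
0.2 30 1 1 [0.37, 0.67, 1.43, 0.0, 1.05, -1.73] [0.22, 0.31, 2.32, 2.85, 1.43, 1.72] 5
0.2 30 -1 1 [0.37, 0.67, 1.43, 0.0, 1.05, 1.41] [0.22, 0.31, 2.32, 2.85, 1.43, -1.42] 5
0.2 60 -1 1 [0.49, 0.62, 1.52, 0.0, 1.01, 1.01] [0.04, 0.38, 2.19, 2.22, 1.59, -1.1] 5
0.2 90 -1 1 [0.58, 0.52, 1.69, 0.0, 0.
[... 735 characters left out ...]
91] 5
0.3 -60 1 0 [0.03, 0.49, 1.73, -0.0, 0.92, -0.49] [0.8, 0.6, 1.9, 4.9, 1.7, 1.0] 4
0.3 0 1 1 [0.24, 0.66, 1.44, 0.0, 1.04, -1.33] [0.6, 0.62, 2.48, 3.74, 1.89, 1.55] 5
0.3 30 1 1 [0.37, 0.67, 1.43, 0.0, 1.05, -1.73] [0.12, 0.62, 2.51, 2.74, 1.91, 1.58] 5
0.3 30 -1 1 [0.37, 0.67, 1.43, 0.0, 1.05, 1.41] [0.12, 0.62, 2.51, 2.74, 1.91, -1.57] 5
0.3 60 -1 1 [0.49, 0.62, 1.52, 0.0, 1.01, 1.01] [-0.17, 0.65, 2.29, 1.99, 1.84, -1.38] 5
0.3 90 -1 1 [0.58, 0.52, 1.69, 0.0, 0.94, 0.58] [-0.19, 0.75, 1.97, 1.54, 1.97, -1.12] 5
0.3 120 -1 1 [0.64, 0.38, 1.9, 0.0, 0.86, 0.11] [-0.1, 0.88, 1.64, 1.26, 2.21, -0.94] 5
0.3 150 -1 1 [0.61, 0.24, 2.1, 0.0, 0.8, -0.44] [0.05, 1.0, 1.36, 1.01, 2.5, -0.88] 5
```

servo_tool --pt "120 0 -4 -0.9 0 0 0" --pt "120 0 -8 -1.8 7 0 0" --pt "120 0 -12 -2.7 14 0 0" --pt "120 0 -16.4 -3.5 21 0 0" --pt "120 0 -16.4 -3.5 28 0 0"

```text
time: 12.63
position: [0.4974, -0.0652, 0.2371]
orientation: [0.331, 1.551, -0.334]
wrist_force: [-0.2, -0.1, -0.5]
opening: 0.534
```

servo_tool --pt "100 0 0 0 7 0 0" --pt "100 0 0 0 14 0 0" --pt "100 0 0 0 21 0 0" --pt "100 0 0 0 28 0 0" --pt "100 0 0 0 35 0 0"

```text
time: 13.05
position: [0.4969, -0.0653, 0.2361]
orientation: [0.808, 1.421, -0.814]
wrist_force: [-0.2, -0.2, 0.0]
opening: 0.609
```

servo_tool --pt "100 0 0 0 7 0 0" --pt "100 0 0 0 14 0 0" --pt "100 0 0 0 21 0 0" --pt "100 0 0 0 28 0 0" --pt "100 0 0 0 35 0 0"

```text
time: 13.47
position: [0.4963, -0.0652, 0.2351]
orientation: [1.268, 1.173, -1.279]
wrist_force: [-0.0, -0.6, 0.8]
opening: 0.605
```

servo_tool --pt "100 0 0 0 7 0 0" --pt "100 0 0 0 14 0 0" --pt "100 0 0 0 21 0 0" --pt "100 0 0 0 28 0 0" --pt "100 0 0 0 35 0 0"

```text
time: 13.88
position: [0.4958, -0.0651, 0.2341]
orientation: [1.698, 0.794, -1.716]
wrist_force: [-0.1, -0.8, -0.6]
opening: 0.606
```

servo_tool --pt "100 0 0 0 7 0 0" --pt "100 0 0 0 14 0 0" --pt "100 0 0 0 21 0 0" --pt "100 0 0 0 28 0 0" --pt "100 0 0 0 32 0 0"

```text
time: 14.3
position: [0.4952, -0.065, 0.2331]
orientation: [2.048, 0.316, -2.071]
wrist_force: [0.7, 0.5, -0.2]
opening: 0.603
```

```bash
python3 - <<'E'
from fit import *
s=st();print(s["joint_positions"].round(2),s["opening"])
goal((.498,-.060,.12),down(np.radians(-70.7)))
a=snap("top","t3.png");b=snap("side","s3.png",(240,230,360,330),5)
E
```

```text
[-0.15  0.26  1.91 -0.    0.98  1.12] 0.6028396474858235
t 14.3 shift [11.31 -0.36 -0.54] turn [-2.   0.6  0.2]
```

View pics/s3.png

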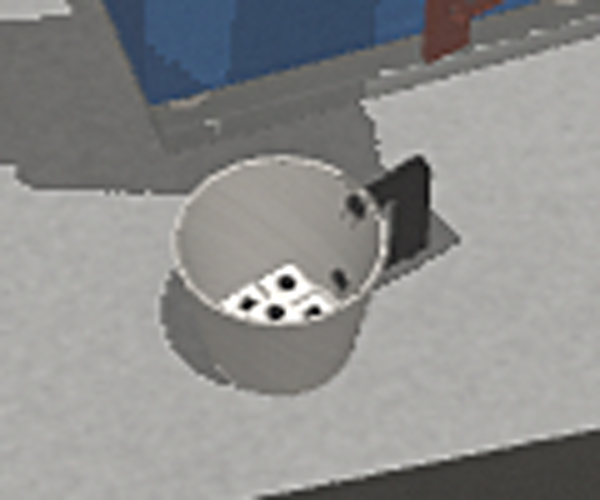

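The cup stands undisturbed with its handle at crop (410,210). I'll check the handle position in the side view against the estimate.

```bash
python3 - <<'E'
from fit import *
b=snap("side")
f=lambda X:((np.array(proj(b,X))-[240,230])*5).round(0)
e=np.array([np.cos(.337),np.sin(.337),0]);n=np.array([-e[1],e[0],0]);c=np.array([.498,-.06,.082])
print("handle top corners",[f(c+e*i*.009+n*j*.007) for i in(-1,1) for j in(-1,1)],"bottom out",[f(c+e*.009+n*j*.007-[0,0,.07]) for j in(-1,1)])
print("rim",f((.416-.056*e[0],-.089-.056*e[1],.085)),f((.416+.056*e[0],-.089+.056*e[1],.085)))
p=[f((.416+.056*np.cos(q),-.089+.056*np.sin(q),.085)) for q in np.linspace(0,6.28,40)];print(np.min(p,0),np.max(p,0))
E
```

```text
handle top corners [array([394., 181.]), array([379., 165.]), array([421., 166.]), array([406., 150.])] bottom out [array([417., 248.]), array([402., 232.])]
rim [176. 288.] [353. 188.]
[158. 155.] [374. 324.]
```

servo_tool --pt "100 4 -0.26 -0.8 -2 0.6 0" --pt "100 8 -0.26 -0.8 -2 0.6 0" --pt "100 10 -0.26 -0.8 -2 0.6 0" --pt "100 11 -0.26 -0.8 -2 0.6 0" --pt "100 11 -0.26 -0.8 -2 0.6 0"

```text
time: 14.87
position: [0.4993, -0.0599, 0.121]
orientation: [2.029, 0.362, -2.04]
wrist_force: [0.5, 1.0, 0.5]
opening: 0.611
```

```bash
python3 - <<'E'
from fit import *
goal((.500,-.060,.057),down(np.radians(-70.7)))
snap("side","s4.png",(240,200,380,320),5)
E
```

```text
t 14.87 shift [ 6.4   0.07 -0.09] turn [0.6 0.2 0.3]
```

View pics/s4.png

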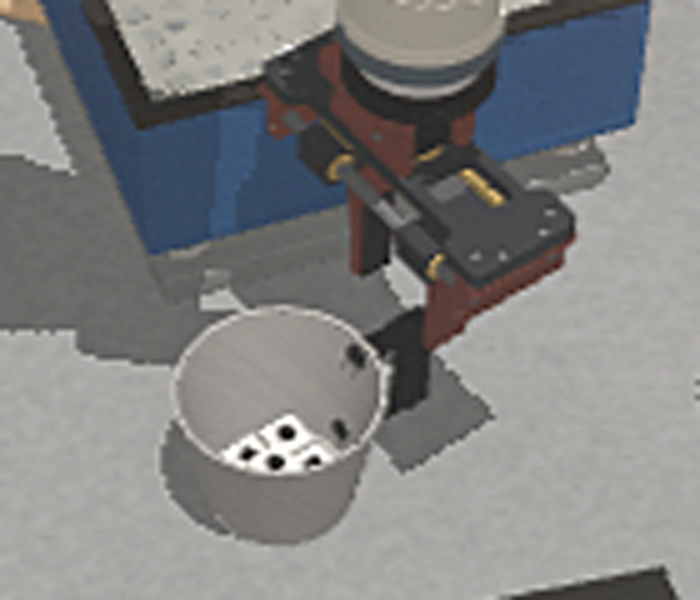

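The fingers straddle the handle, one on each side. I'll descend, grip and lift slightly.

servo_tool --pt "100 2 0 0 0.5 0 0" --pt "100 4 0 0 0.5 0 0" --pt "100 5.5 0 0 0.5 0 0" --pt "100 6.3 0 0 0.5 0 0" --pt "100 6.4 0 0 0.5 0 0"

```text
time: 15.33
position: [0.5006, -0.0599, 0.0587]
orientation: [2.037, 0.353, -2.042]
wrist_force: [0.1, -0.3, 0.3]
opening: 0.611
```

servo_tool --pt "255 0 0 0 0 0 0" --pt "255 0 0 0 0 0 0" --pt "255 0 0 0 0 0 0" --pt "255 0 0 0 0 0 0" --pt "255 0 0 0 0 0 0"

```text
time: 15.75
position: [0.501, -0.06, 0.0593]
orientation: [2.038, 0.353, -2.041]
wrist_force: [0.0, 0.0, 0.3]
opening: 0.269
```

servo_tool --pt "255 0 0 0 0 0 0" --pt "255 0 0 0 0 0 0" --pt "255 0 0 0 0 0 0" --pt "255 -0.5 0 0 0 0 0" --pt "255 -1.5 0 0 0 0 0"

```text
time: 16.17
position: [0.5001, -0.0598, 0.0738]
orientation: [2.036, 0.354, -2.044]
wrist_force: [-0.4, 0.8, -1.3]
opening: 0.157
```

servo_tool --pt "255 -1.5 0 0 0 0 0" --pt "255 -3 0 0 0 0 0" --pt "255 -4.5 0 0 0 0 0" --pt "255 -5 0 0 0 0 0" --pt "255 -5 0 0 0 0 0"

```text
time: 16.58
position: [0.5012, -0.0601, 0.1254]
orientation: [2.038, 0.353, -2.041]
wrist_force: [-0.0, 0.4, -1.6]
opening: 0.155
```

```bash
python3 - <<'E'
from fit import *
s=st();print(s["opening"],s["wrist_force"],s["torque"],s["position"])
a=snap("top");b=snap("side","s5.png",(240,170,380,300),5)
E
```

```text
0.1554247634294476 [-0.02075771  0.38440055 -1.55182426] [ 0.07580763 -0.01634196  0.0558008 ] [ 0.50116129 -0.0601158   0.12536743]
```

View pics/s5.png

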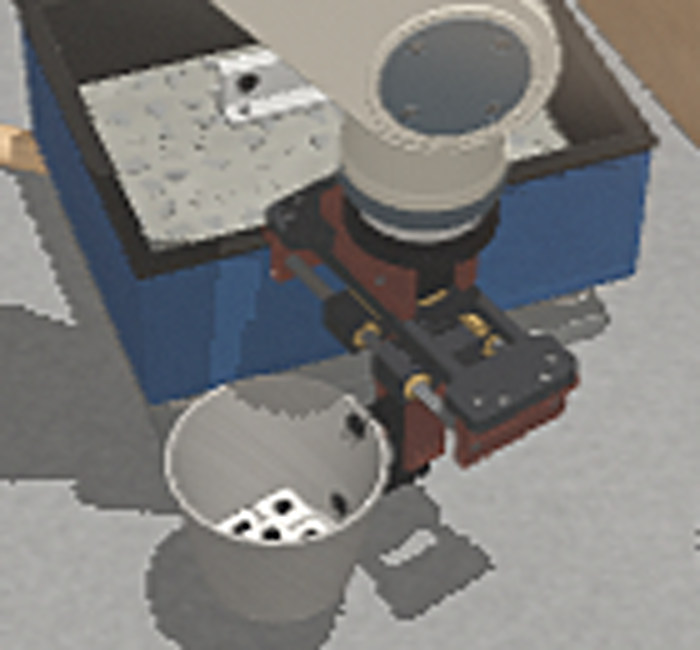

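The cup is lifted upright in the grip. I'll raise it, turn the handle toward +y, and carry it over the tub.

servo_tool --pt "255 -3 0 0 0 0 0" --pt "255 -7 0 0 0 0 0" --pt "255 -11 0 0 0 0 0" --pt "255 -15 0 0 0 0 0" --pt "255 -19 0 0 0 0 0"

```text
time: 17.1
position: [0.5, -0.0606, 0.3144]
orientation: [2.034, 0.355, -2.046]
wrist_force: [0.7, -0.4, -1.9]
opening: 0.161
```

servo_tool --pt "255 -1.5 0 0 -5 0 0" --pt "255 -3 0 0 -11 0 0" --pt "255 -3 0 0 -17 0 0" --pt "255 -3 0 0 -23 0 0" --pt "255 -3 0 0 -29 0 0"

```text
time: 17.52
position: [0.4998, -0.0607, 0.3435]
orientation: [1.714, 0.786, -1.725]
wrist_force: [-0.8, -0.5, -2.1]
opening: 0.157
```

servo_tool --pt "255 0 0 0 -6 0 0" --pt "255 0 0 0 -12 0 0" --pt "255 0 0 0 -18 0 0" --pt "255 0 0 0 -24 0 0" --pt "255 0 0 0 -30 0 0"

```text
time: 17.93
position: [0.4992, -0.0605, 0.342]
orientation: [1.347, 1.124, -1.357]
wrist_force: [-0.2, -0.1, -1.3]
opening: 0.156
```

```bash
python3 - <<'E'
from fit import *
s=st();print(s["opening"],s["joint_positions"].round(2),s["position"])
goal((.513,.19,.345),down(np.radians(4)))
E
```

```text
0.15608436067084938 [-0.15  0.14  1.79  0.    1.22  0.04] [ 0.49919041 -0.06051309  0.34200887]
t 17.93 shift [ -0.17  -3.44 -24.85] turn [-15.   -0.3   0.7]
```

servo_tool --pt "255 0 -0.4 -2.8 -5 0 0" --pt "255 0 -0.8 -6 -10 0 0" --pt "255 0 -1.4 -9.5 -15 0 0" --pt "255 0 -1.8 -13 -15 0 0" --pt "255 0 -2.3 -16.5 -15 0 0"

```text
time: 18.35
position: [0.5075, 0.1072, 0.3415]
orientation: [1.156, 1.255, -1.165]
wrist_force: [1.1, 0.8, -1.7]
opening: 0.16
```

```bash
python3 - <<'E'
from fit import *
s=st();print(s["opening"],s["joint_positions"].round(2),s["position"])
goal((.513,.19,.345),down(np.radians(4)))
E
```

```text
0.15990809969152903 [0.18 0.17 1.76 0.01 1.23 0.11] [0.5075113  0.10724841 0.34147711]
t 18.35 shift [-0.32  1.11 -8.22] turn [-0.  -0.4  0.8]
```

Now I'll finish the approach and tilt +y up to about 60°.

servo_tool --pt "255 -0.3 0.4 -3 0 0 0" --pt "255 -0.3 0.8 -6 0 0 0" --pt "255 -0.3 1.1 -8 0 0 0" --pt "255 -0.3 1.1 -8.2 0 0 0"

```text
time: 18.68
position: [0.5125, 0.1929, 0.3433]
orientation: [1.153, 1.259, -1.164]
wrist_force: [-0.5, 0.1, -1.8]
opening: 0.163
```

servo_tool --pt "255 0 0 0 0 5 0" --pt "255 0 0 0 0 11 0" --pt "255 0 0 0 0 17 0" --pt "255 0 0 0 0 23 0" --pt "255 0 0 0 0 30 0"

```text
time: 19.1
position: [0.5125, 0.1924, 0.3433]
orientation: [1.52, 1.647, -0.882]
wrist_force: [-0.7, 0.3, -2.8]
opening: 0.16
```

servo_tool --pt "255 0 0 0 0 6 0" --pt "255 0 0 0 0 12 0" --pt "255 0 0 0 0 18 0" --pt "255 0 0 0 0 24 0" --pt "255 0 0 0 0 30 0"

```text
time: 19.52
position: [0.5126, 0.191, 0.3427]
orientation: [1.863, 2.004, -0.498]
wrist_force: [-0.2, 0.0, -2.4]
opening: 0.164
```

```bash
python3 - <<'E'
from fit import *
s=st();print(s["opening"],s["joint_positions"].round(2),s["position"])
M=Ro.from_rotvec(s["orientation"]).as_matrix();print(M.round(2));print(ik(s["position"],M,.25).round(2) if 0 else "")
a=snap("top");b=snap("side","s6.png",(180,100,420,280),3.3)
E
```

```text
0.16401067299861688 [-0.13  0.36  1.87  1.05  1.41 -0.65] [0.51256396 0.19104737 0.34274463]
[[-0.07  1.    0.02]
 [ 0.87  0.07 -0.49]
 [-0.49 -0.01 -0.87]]
```

View pics/s6.png

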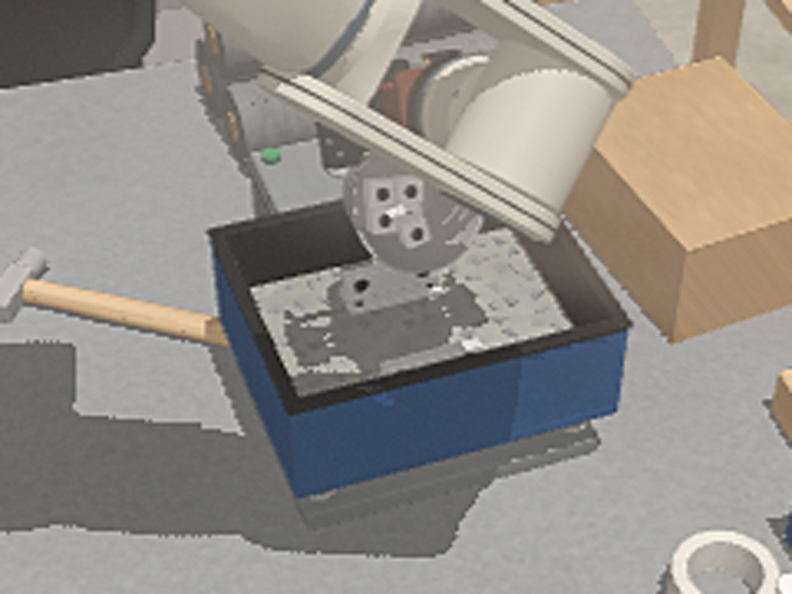

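The lip is over the tub and the spacers are still in the cup (they show at 395,210). I'll continue pouring slowly.

servo_tool --pt "255 0 0 0 0 4 0" --pt "255 0 0 0 0 8 0" --pt "255 0 0 0 0 12 0" --pt "255 0 0 0 0 15 0" --pt "255 0 0 0 0 18 0"

```text
time: 20.03
position: [0.5114, 0.1904, 0.3393]
orientation: [2.046, 2.198, -0.229]
wrist_force: [0.2, -0.1, -1.5]
opening: 0.155
```

servo_tool --pt "255 0 0 0 0 2 0" --pt "255 0 0 0 0 4 0" --pt "255 0 0 0 0 6 0" --pt "255 0 0 0 0 8 0" --pt "255 0 0 0 0 10 0"

```text
time: 20.45
position: [0.5115, 0.1905, 0.3394]
orientation: [2.141, 2.297, -0.049]
wrist_force: [-0.2, 0.3, -2.4]
opening: 0.162
```

servo_tool --pt "255 0 0 0 0 2 0" --pt "255 0 0 0 0 4 0" --pt "255 0 0 0 0 6 0" --pt "255 0 0 0 0 8 0" --pt "255 0 0 0 0 10 0"

```text
time: 20.87
position: [0.5115, 0.1905, 0.3394]
orientation: [-2.055, -2.2, -0.136]
wrist_force: [0.6, 0.3, -2.0]
opening: 0.155
```

servo_tool --pt "255 0 0 0 0 2 0" --pt "255 0 0 0 0 4 0" --pt "255 0 0 0 0 6 0" --pt "255 0 0 0 0 8 0" --pt "255 0 0 0 0 10 0"

```text
time: 21.28
position: [0.5117, 0.1904, 0.3393]
orientation: [-1.96, -2.093, -0.306]
wrist_force: [0.2, -0.1, -1.4]
opening: 0.155
```

servo_tool --pt "255 0 0 0 0 2 0" --pt "255 0 0 0 0 4 0" --pt "255 0 0 0 0 6 0" --pt "255 0 0 0 0 6 0" --pt "255 0 0 0 0 6 0"

```text
time: 21.7
position: [0.5117, 0.1905, 0.3389]
orientation: [-1.9, -2.027, -0.399]
wrist_force: [-0.4, 0.6, -1.7]
opening: 0.16
```

servo_tool --pt "255 0 0 0 0 0 0" --pt "255 0 0 0 0 0 0" --pt "255 0 0 0 0 0 0" --pt "255 0 0 0 0 0 0" --pt "255 0 0 0 0 0 0"

```text
time: 22.12
position: [0.5118, 0.1904, 0.3391]
orientation: [-1.901, -2.027, -0.4]
wrist_force: [-0.4, -0.7, -1.1]
opening: 0.161
```

```bash
python3 - <<'E'
from fit import *
s=st();print(s["opening"],s["joint_positions"].round(2),s["position"],s["wrist_force"])
M=Ro.from_rotvec(s["orientation"]).as_matrix();print(M.round(2))
a=snap("top");b=snap("side","s7.png",(180,100,420,280),3.3)
E
```

```text
0.160640720428167 [-0.15  0.82  1.92  1.56  2.05 -1.1 ] [0.51176043 0.19039772 0.33914542] [-0.42303642 -0.69481674 -1.05006064]
[[-0.05  1.   -0.05]
 [ 0.9   0.07  0.42]
 [ 0.42 -0.02 -0.91]]
```

View pics/s7.png

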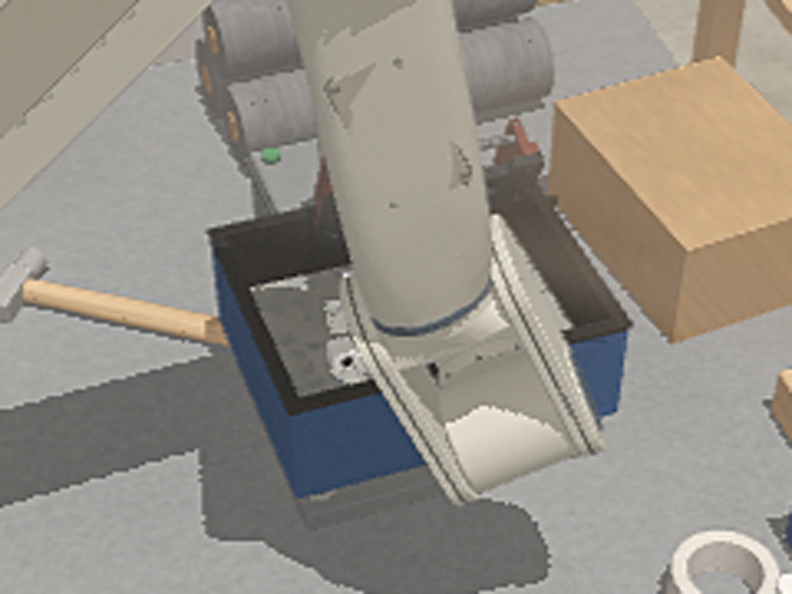

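The arm hides the cup, so this view can't confirm it's empty. I'll give it a small shake, then turn it upright and check.

servo_tool --pt "255 1 0 0 0 0 0" --pt "255 0 0 0 0 0 0" --pt "255 1 0 0 0 0 0" --pt "255 0 0 0 0 0 0" --pt "255 0 0 0 0 0 0"

```text
time: 22.63
position: [0.5118, 0.19, 0.3388]
orientation: [-1.9, -2.027, -0.4]
wrist_force: [-0.1, -0.0, -1.1]
opening: 0.159
```

servo_tool --pt "255 0 0 0 0 -6 0" --pt "255 0 0 0 0 -12 0" --pt "255 0 0 0 0 -18 0" --pt "255 0 0 0 0 -24 0" --pt "255 0 0 0 0 -30 0"

```text
time: 23.05
position: [0.512, 0.1892, 0.3385]
orientation: [2.108, 2.258, -0.121]
wrist_force: [-0.4, -0.4, -1.3]
opening: 0.162
```

servo_tool --pt "255 0 0 0 0 -6 0" --pt "255 0 0 0 0 -12 0" --pt "255 0 0 0 0 -18 0" --pt "255 0 0 0 0 -24 0" --pt "255 0 0 0 0 -30 0"

```text
time: 23.47
position: [0.512, 0.1885, 0.3388]
orientation: [1.798, 1.935, -0.598]
wrist_force: [-0.1, 0.7, -1.8]
opening: 0.157
```

servo_tool --pt "255 0 0 0 0 -6 0" --pt "255 0 0 0 0 -12 0" --pt "255 0 0 0 0 -18 0" --pt "255 0 0 0 0 -24 0" --pt "255 0 0 0 0 -30 0"

```text
time: 23.88
position: [0.5119, 0.188, 0.3394]
orientation: [1.449, 1.568, -0.959]
wrist_force: [-0.2, -0.4, -1.7]
opening: 0.157
```

```bash
python3 - <<'E'
from fit import *
s=st();print(s["opening"],s["joint_positions"].round(2),s["position"],s["wrist_force"])
goal((.5,-.02,.34),down(np.radians(4)))
E
```

```text
0.15736640019966625 [ 0.11  0.21  1.77  0.46  1.2  -0.13] [0.51187944 0.1879548  0.33938223] [-0.21529686 -0.44857944 -1.69723243]
t 23.88 shift [-8.51 -2.54 18.84] turn [ -0.5 -24.3   1.1]
```

servo_tool --pt "255 0 0 0 0 -6 0" --pt "255 0 0 0 0 -12 0" --pt "255 0 0 0 0 -18 0" --pt "255 0 0 0 0 -24.3 0.5" --pt "255 0 0 0 0 -24.3 1"

```text
time: 24.3
position: [0.5115, 0.1899, 0.3395]
orientation: [1.157, 1.239, -1.166]
wrist_force: [0.0, 1.1, -2.4]
opening: 0.158
```

servo_tool --pt "255 0 -1 3.6 0 0 0" --pt "255 0 -2 7.4 0 0 0" --pt "255 0 -3 11.2 0 0 0" --pt "255 0 -3.8 14.8 0 0 0" --pt "255 0 -4.6 18.4 0 0 0"

```text
time: 24.72
position: [0.476, 0.0018, 0.34]
orientation: [1.159, 1.241, -1.165]
wrist_force: [1.4, -0.9, -1.3]
opening: 0.16
```

```bash
python3 - <<'E'
from fit import *
s=st();print(s["opening"],s["joint_positions"].round(2),s["position"],s["wrist_force"])
goal((.45,-.03,.12),down(np.radians(4)))
E
```

```text
0.1600834934993853 [-0.02  0.09  1.85 -0.    1.2  -0.08] [0.47597085 0.00177636 0.34001452] [ 1.39630493 -0.86401395 -1.33144047]
t 24.72 shift [22.02 -2.7   2.99] turn [-0.3  0.   0.2]
```

servo_tool --pt "255 0 -1.4 1.5 0 0 0" --pt "255 2 -2.7 3 0 0 0" --pt "255 6 -2.7 3 0 0 0" --pt "255 10 -2.7 3 0 0 0" --pt "255 14 -2.7 3 0 0 0"

```text
time: 25.13
position: [0.4496, -0.0308, 0.1992]
orientation: [1.164, 1.24, -1.165]
wrist_force: [0.2, -0.3, -1.3]
opening: 0.156
```

servo_tool --pt "255 4 0 0 0 0 0" --pt "255 7 0 0 0 0 0" --pt "255 8 0 0 0 0 0" --pt "255 8 0 0 0 0 0"

```text
time: 25.47
position: [0.4471, -0.0309, 0.1171]
orientation: [1.164, 1.245, -1.169]
wrist_force: [0.5, 0.4, -1.7]
opening: 0.16
```

```bash
python3 - <<'E'
from fit import *
s=st();print(s["opening"],s["position"],s["wrist_force"])
a=snap("top");b=snap("side")
A=cv2.resize(a["pixels"][155:305,190:390,::-1],(800,600))[:,:]
A=cv2.resize(a["pixels"][160:310,195:395,::-1],(530,398),interpolation=cv2.INTER_CUBIC)
B=cv2.resize(b["pixels"][150:345,225:360,::-1],(270,390),interpolation=cv2.INTER_CUBIC)
B=cv2.copyMakeBorder(B,0,8,0,0,cv2.BORDER_CONSTANT);cv2.imwrite("pics/v14.png",np.hstack([A,B]))
E
```

```text
0.16032475990328945 [ 0.44713134 -0.0308795   0.11706028] [ 0.50192172  0.36031054 -1.67961679]
```

View pics/v14.png

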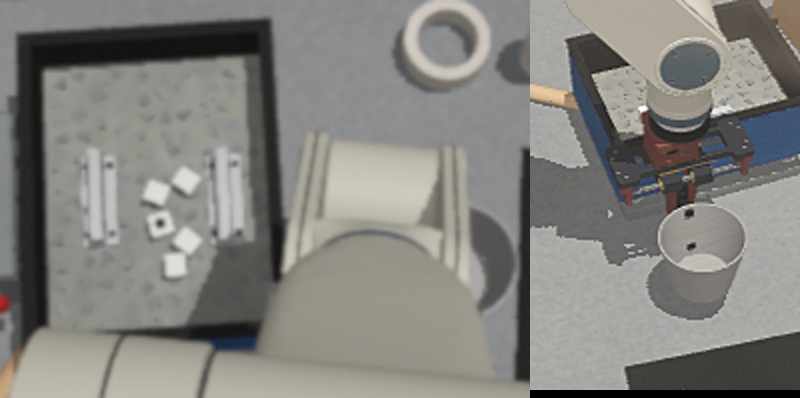

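All five spacers are in the tub at about (155–187, 180–265), both brackets lie flat, and the cup is empty. I'll set it down gently.

servo_tool --pt "255 2 0 0 0 0 0" --pt "255 3.8 0 0 0 0 0" --pt "255 5 0 0 0 0 0" --pt "255 5.4 0 0 0 0 0" --pt "255 5.4 0 0 0 0 0"

```text
time: 25.98
position: [0.4506, -0.0309, 0.0669]
orientation: [1.166, 1.239, -1.164]
wrist_force: [-0.5, 0.7, -2.2]
opening: 0.157
```

```bash
python3 - <<'E'
from fit import *
s=st();print(s["opening"],s["position"],s["wrist_force"],s["torque"])
goal((.45,-.03,.059),down(np.radians(4)))
E
```

```text
0.15692428577560003 [ 0.45061598 -0.03092575  0.06690392] [-0.51703953  0.70543912 -2.15824361] [0.03509111 0.0760432  0.01003155]
t 25.98 shift [ 0.79 -0.06 -0.09] turn [-0.5 -0.1  0. ]
```

servo_tool --pt "255 0.3 0 0 0 0 0" --pt "255 0.5 0 0 0 0 0" --pt "255 0.6 0 0 0 0 0" --pt "255 0.7 0 0 0 0 0"

```text
time: 26.32
position: [0.4511, -0.0309, 0.0604]
orientation: [1.167, 1.238, -1.163]
wrist_force: [-0.1, -0.7, -1.5]
opening: 0.153
```

servo_tool --pt "255 0 0 0 0 0 0" --pt "255 0 0 0 0 0 0"

```text
time: 26.48
position: [0.4512, -0.0309, 0.0607]
orientation: [1.167, 1.238, -1.163]
wrist_force: [0.6, -0.5, -1.3]
opening: 0.158
```

servo_tool --pt "255 0.1 0 0 0 0 0" --pt "255 0.2 0 0 0 0 0" --pt "255 0.2 0 0 0 0 0"

```text
time: 26.73
position: [0.4516, -0.0307, 0.0592]
orientation: [1.167, 1.237, -1.162]
wrist_force: [-1.5, 2.8, 8.9]
opening: 0.159
```

servo_tool --pt "190 0 0 0 0 0 0" --pt "150 0 0 0 0 0 0" --pt "100 0 0 0 0 0 0" --pt "100 0 0 0 0 0 0" --pt "100 0 0 0 0 0 0"

```text
time: 27.15
position: [0.4516, -0.0307, 0.0592]
orientation: [1.167, 1.237, -1.162]
wrist_force: [0.6, -0.3, -0.6]
opening: 0.498
```

servo_tool --pt "100 -2 0 0 0 0 0" --pt "100 -6 0 0 0 0 0" --pt "100 -10 0 0 0 0 0" --pt "100 -14 0 0 0 0 0" --pt "100 -18 0 0 0 0 0"

```text
time: 27.57
position: [0.4505, -0.0311, 0.2408]
orientation: [1.167, 1.238, -1.163]
wrist_force: [1.0, -0.9, -0.5]
opening: 0.607
```

```bash
python3 - <<'E'
from fit import *
s=st();print(s["joint_positions"].round(2),s["position"])
goal((.5044,.354,.26),down(np.radians(94.2)))
E
```

```text
[-0.1   0.18  2.01  0.    0.96 -0.16] [ 0.45053157 -0.03112354  0.2408432 ]
t 27.57 shift [ -1.82   7.69 -38.12] turn [-90.8  -0.   -0.2]
```

servo_tool --pt "140 -1 0.8 -4 0 0 0" --pt "140 -2 1.6 -8 0 0 0" --pt "140 -2 2.4 -12 0 0 0" --pt "140 -2 3.2 -16 0 0 0" --pt "140 -2 4 -20 0 0 0"

```text
time: 27.98
position: [0.4783, 0.1727, 0.2619]
orientation: [1.168, 1.237, -1.162]
wrist_force: [1.6, -0.2, 0.1]
opening: 0.452
```

servo_tool --pt "140 0 0.8 -4 -6 0 0" --pt "140 0 1.6 -8 -12 0 0" --pt "140 0 2.4 -12 -18 0 0" --pt "140 0 3.2 -16 -25 0 0" --pt "140 0 3.7 -18.1 -32 0 0"

```text
time: 28.4
position: [0.5044, 0.3596, 0.2621]
orientation: [0.74, 1.442, -0.733]
wrist_force: [0.2, -1.1, 0.2]
opening: 0.454
```

servo_tool --pt "140 0 0 0 -7 0 0" --pt "140 0 0 0 -14 0 0" --pt "140 0 0 0 -21 0 0" --pt "140 0 0 0 -28 0 0" --pt "140 0 0 0 -35 0 0"

```text
time: 28.82
position: [0.5041, 0.3596, 0.2616]
orientation: [0.26, 1.554, -0.254]
wrist_force: [-1.0, -0.3, 0.4]
opening: 0.45
```

servo_tool --pt "140 0 0 0 -7 0 0" --pt "140 0 0 0 -14 0 0" --pt "140 0 0 0 -21 0 0" --pt "140 0 0 0 -23.8 0 0" --pt "140 0 0 0 -23.8 0 0"

```text
time: 29.23
position: [0.5039, 0.3594, 0.2612]
orientation: [-0.068, 1.568, 0.072]
wrist_force: [-0.5, -0.0, 0.1]
opening: 0.448
```

```bash
python3 - <<'E'
from fit import *
s=st();print(s["joint_positions"].round(2),s["position"],s["opening"])
goal((.5044,.354,.21),down(np.radians(94.2)))
a=snap("top");b=snap("side")
B=cv2.resize(b["pixels"][100:325,220:390,::-1],(453,600),interpolation=cv2.INTER_CUBIC)
A=cv2.resize(a["pixels"][250:310,300:390,::-1],(340,227));A=cv2.copyMakeBorder(A,0,373,0,0,cv2.BORDER_CONSTANT)
cv2.imwrite("pics/v15.png",np.hstack([A,B]))
E
```

```text
[ 0.6   0.4   1.63  0.    1.11 -1.06] [0.50393096 0.35937855 0.26122698] 0.4478563576590369
t 29.23 shift [ 5.12 -0.55 -0.01] turn [ 0.9  0.1 -0.2]
```

View pics/v15.png

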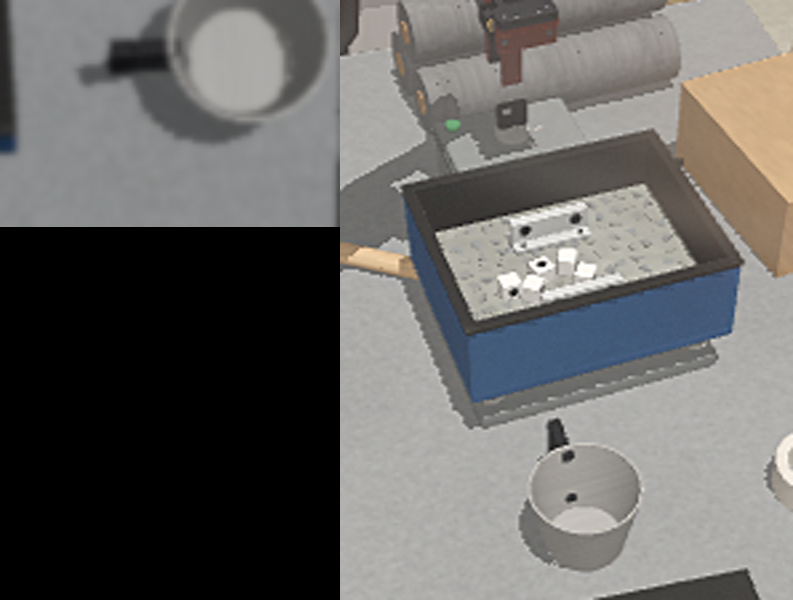

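The cup stands upright and empty, five spacers and both brackets are in the tub, and the gripper is above the key. Now I'll take hold of the key.

servo_tool --pt "140 1 -0.55 0 0.9 0 0" --pt "140 3 -0.55 0 0.9 0 0" --pt "140 5 -0.55 0 0.9 0 0" --pt "140 6.8 -0.55 0 0.9 0 0" --pt "140 7.2 -0.55 0 0.9 0 0"

```text
time: 29.75
position: [0.5028, 0.3526, 0.1856]
orientation: [-0.054, 1.573, 0.053]
wrist_force: [-1.0, -0.2, 0.1]
opening: 0.452
```

```bash
python3 - <<'E'
from fit import *
goal((.5044,.354,.189),down(np.radians(94.2)));s=st();print(s["wrist_force"],s["position"])
E
```

```text
t 29.75 shift [-0.34  0.13  0.16] turn [-0.3 -0.2  0. ]
[-1.04755341 -0.17989538  0.09215194] [0.50284042 0.35257626 0.18561762]
```

servo_tool --pt "255 -0.3 0.1 0.15 0 0 0" --pt "255 -0.3 0.1 0.15 0 0 0" --pt "255 -0.3 0.1 0.15 0 0 0" --pt "255 -0.3 0.1 0.15 0 0 0" --pt "255 -0.3 0.1 0.15 0 0 0"

```text
time: 30.17
position: [0.5049, 0.3555, 0.1899]
orientation: [-0.05, 1.571, 0.056]
wrist_force: [-2.5, 12.8, -3.3]
opening: 0.113
```

servo_tool --pt "255 0 0 0 0 0 0" --pt "255 0 0 0 0 0 0" --pt "255 0 0 0 0 0 0"

```text
time: 30.42
position: [0.5048, 0.3557, 0.1899]
orientation: [-0.049, 1.571, 0.056]
wrist_force: [1.0, 3.3, -5.9]
opening: 0.111
```

```bash
python3 - <<'E'
from fit import *
goal((.5044,.354,.188),down(np.radians(94.2)));s=st();print(s["wrist_force"],s["torque"],s["position"],s["opening"])
E
```

```text
t 30.42 shift [ 0.19 -0.17 -0.05] turn [-0.3 -0.  -0.3]
[ 0.96687808  3.32690147 -5.92562356] [ 0.36004225 -0.10652728  0.06398982] [0.50480556 0.35572627 0.18989489] 0.11082962929811575
```

servo_tool --pt "255 0 0 0 4 0 0" --pt "255 0 0 0 9 0 0" --pt "255 0 0 0 14 0 0" --pt "255 0 0 0 19 0 0" --pt "255 0 0 0 24 0 0"

```text
time: 30.83
position: [0.5051, 0.3578, 0.1899]
orientation: [0.286, 1.554, -0.273]
wrist_force: [1.5, 12.9, -11.0]
opening: 0.11
```

servo_tool --pt "255 0 0 0 5 0 0" --pt "255 0 0 0 10 0 0" --pt "255 0 0 0 15 0 0" --pt "255 0 0 0 20 0 0" --pt "255 0 0 0 24 0 0"

```text
time: 31.25
position: [0.5063, 0.3598, 0.19]
orientation: [0.619, 1.485, -0.599]
wrist_force: [6.2, 11.7, -13.4]
opening: 0.116
```

```bash
python3 - <<'E'
from fit import *
goal((.5048,.3557,.19),down(np.radians(94.2-60)));s=st();print(s["wrist_force"],s["torque"],s["opening"],s["joint_positions"].round(2))
E
```

```text
t 31.25 shift [-0.01 -0.4   0.18] turn [11.2 -0.4 -0.6]
[  6.15996468  11.69985037 -13.40295054] [ 1.68851075 -0.81583102  0.24104433] 0.11575633751669294 [ 0.59  0.48  1.69  0.01  0.96 -0.2 ]
```

servo_tool --pt "255 0 -0.2 0.1 4 0 0" --pt "255 0 -0.4 0.2 8 0 0" --pt "255 0 -0.4 0.2 12 0 0" --pt "255 0 -0.4 0.2 13 0 0" --pt "255 0 -0.4 0.2 13 0 0"

```text
time: 31.67
position: [0.5071, 0.3602, 0.1901]
orientation: [0.803, 1.426, -0.766]
wrist_force: [7.6, 22.5, -18.3]
opening: 0.109
```

```bash
python3 - <<'E'
from fit import *
goal((.5048,.3557,.19),down(np.radians(94.2-60)));s=st();print(s["wrist_force"],s["torque"],s["opening"])
a=snap("top");b=snap("side","v16.png",(250,90,350,190),6)
E
```

```text
t 31.67 shift [-0.01 -0.43  0.26] turn [-1.9 -0.7 -1.1]
[  7.64759456  22.4722988  -18.27425205] [ 3.41363923 -1.18911086  0.48605629] 0.1085565758097166
```

View pics/v16.png

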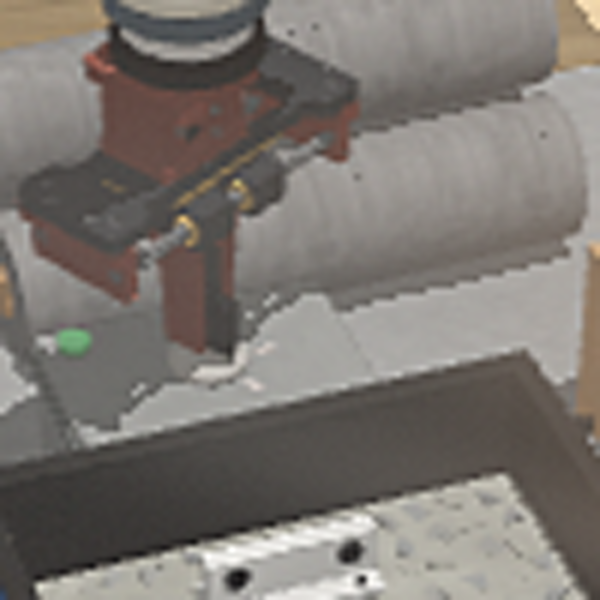

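The bow is in the jaws and turned about 61°, at the stop. I'll hold it for about a second, then release.

servo_tool --pt "255 0 0.1 -0.1 1 0 0" --pt "255 0 0.1 -0.1 1 0 0" --pt "255 0 0.1 -0.1 1 0 0" --pt "255 0 0.1 -0.1 1 0 0" --pt "255 0 0.1 -0.1 1 0 0"

```text
time: 32.18
position: [0.5072, 0.3608, 0.1899]
orientation: [0.814, 1.422, -0.78]
wrist_force: [0.5, -3.7, -4.2]
opening: 0.117
```

servo_tool --pt "255 0 0 0 0.5 0 0" --pt "255 0 0 0 0.5 0 0" --pt "255 0 0 0 0.5 0 0" --pt "255 0 0 0 0.5 0 0" --pt "255 0 0 0 0.5 0 0"

```text
time: 32.6
position: [0.5072, 0.3607, 0.1899]
orientation: [0.821, 1.419, -0.786]
wrist_force: [1.7, -0.6, -3.4]
opening: 0.121
```

```bash
python3 - <<'E'
from fit import *
goal((.5048,.3557,.19),down(np.radians(94.2-60)));s=st();print(s["wrist_force"],s["torque"],s["opening"])
b=snap("side","v17.png",(250,90,350,190),6)
E
```

```text
t 32.6 shift [-0.02 -0.46  0.31] turn [-3.3 -0.7 -1. ]
[ 1.71026688 -0.64031161 -3.37791778] [-0.6606271  -0.04297618  0.61477155] 0.12126907004173311
```

The reaction torque about z is 0.6 N m, above the 0.2 N m spring, so the key is pressed against the START stop and has been held for about 1 s. I'll open and rise.

servo_tool --pt "60 0 0 0 0 0 0" --pt "60 0 0 0 0 0 0" --pt "60 0 0 0 0 0 0" --pt "60 0 0 0 0 0 0" --pt "60 0 0 0 0 0 0"

```text
time: 33.07
position: [0.5077, 0.3614, 0.1906]
orientation: [0.824, 1.419, -0.785]
wrist_force: [-0.2, 0.9, -0.4]
opening: 0.46
```

servo_tool --pt "60 -1 0 0 0 0 0" --pt "60 -3 0 0 0 0 0" --pt "60 -7 0 0 0 0 0" --pt "60 -11 0 0 0 0 0" --pt "60 -15 0 0 0 0 0"

```text
time: 33.48
position: [0.5061, 0.3586, 0.3433]
orientation: [0.825, 1.418, -0.784]
wrist_force: [1.1, 0.1, -0.5]
opening: 0.762
```

servo_tool --pt "60 0 3 -2.5 0 0 0" --pt "60 0 6 -5 0 0 0" --pt "60 0 9 -8 0 0 0" --pt "60 0 11 -11 0 0 0" --pt "60 0 12 -14 0 0 0"

```text
time: 33.9
position: [0.5386, 0.543, 0.3493]
orientation: [0.829, 1.418, -0.782]
wrist_force: [-0.0, -0.0, 1.2]
opening: 0.766
```

```bash
python3 - <<'E'
from fit import *
s=st();print(s["position"],s["wrist_force"],s["opening"])
a=snap("top");p=a["pixels"][:,:,::-1]
c=p[215:248,160:196];h=cv2.cvtColor(c,cv2.COLOR_BGR2GRAY)
m=(h<60).astype(np.uint8);n,l,st_,ce=cv2.connectedComponentsWithStats(m)
for i in range(1,n):
    if st_[i,4]<8: continue
    q=np.argwhere(l==i)[:,::-1]+[160,215];W=np.array([ray(a,*k,.185)[:2] for k in q]);w,v=np.linalg.eigh(np.cov((W-W.mean(0)).T))
    print("dark",st_[i],W.mean(0).round(3),np.degrees(np.arctan2(v[1,1],v[0,1])).round(1),np.sqrt(w*12).round(3))
for r in h[::2,::2]: print(" ".join(f"{x:3d}" for x in r))
E
```

```text
[0.53858937 0.5429934  0.34926169] [-0.03621123 -0.02763854  1.18909586] 0.7663578458536647
dark [12  9  6 15 69] [0.505 0.354] -171.5 [0.012 0.036]
141 142 142 142 141 141 140 139 139 140 141 141 142 142 140 139 140 141
141 141 141 142 142 142 140 139 140 140 140 140 141 142 141 141 142 141
140 140 140 141 141 141 141 140 146 141 140 140 140 141 141 141 141 141
140 140 140 141 141 141 137 136 151 140 140 140 142 142 140 139 139 140
139 138 139 140 140 132  82  75 130 135 141 139 140 139 139 139 140 140
138 137 139 140 139 125  48  32  63 138 146 140 139 140 150 142 139 140
139 139 140 140 139 124  48  32  38 133 162 155 141 159 174 141 138 139
139 139 139 139 139 130  53  34  31 123 162 162 147 138 139 138 139 139
137 138 138 138 141 139  51  41  52 113 159 161 155 139 138 139 139 139
137 137 136 137 141 141  53  44  64  98 157 164 160 140 140 139 140 138
136 137 137 137 141 138  46  38  41 110 162 163 156 139 139 140 138 138
137 137 137 137 138 127  66  27  28 116 164 163 143 137 139 139 139 138
137 136 138 138 138 124  96  77  72 133 159 145 136 139 138 138 139 138
137 136 137 138 139 137 109 107 122 131 125 136 139 138 138 138 138 138
137 137 137 137 138 137 137 137 137 138 137 136 137 138 138 138 139 140
138 139 138 137 137 137 138 139 138 139 139 138 139 139 138 138 139 139
136 138 138 138 138 138 138 137 138 139 138 139 140 139 138 138 138 139
```

```bash
python3 - <<'E'
from fit import *
a=snap("top");p=a["pixels"][:,:,::-1];o=cv2.imread("pics/top0.png")
for nm,im in(("start",o),("now",p)):
    h=cv2.cvtColor(im[215:248,160:196],cv2.COLOR_BGR2GRAY);n,l,s,_=cv2.connectedComponentsWithStats((h<60).astype(np.uint8));i=1+s[1:,4].argmax()
    q=np.argwhere(l==i)[:,::-1]+[160,215];W=np.array([ray(a,*k,.185)[:2] for k in q]);w,v=np.linalg.eigh(np.cov((W-W.mean(0)).T));print(nm,"key yaw",np.degrees(np.arctan(v[1,1]/v[0,1])).round(1))
h=cv2.cvtColor(p,cv2.COLOR_BGR2GRAY);m=np.zeros_like(h);m[170:292,205:300]=(h[170:292,205:300]>195)
n,l,s,c=cv2.connectedComponentsWithStats(m)
for i in range(1,n):
    if s[i,4]>12:print("bright in tub",c[i].round(0),s[i,2:],ray(a,*c[i],.118).round(3))
d=cv2.absdiff(p,o).max(2);d=cv2.morphologyEx((d>40).astype(np.uint8),cv2.MORPH_OPEN,np.ones((3,3)));n,l,s,c=cv2.connectedComponentsWithStats(d)
for i in range(1,n):
    if s[i,4]>25:print("changed",c[i].round(0),s[i])
E
```

```text
start key yaw 6.8
now key yaw 8.5
bright in tub [279. 233.] [ 4 32 74] [0.517 0.106 0.118]
bright in tub [231. 235.] [ 3 30 57] [0.511 0.229 0.118]
bright in tub [265. 227.] [10  9 55] [0.532 0.142 0.118]
bright in tub [236. 235.] [ 2 20 35] [0.511 0.214 0.118]
bright in tub [284. 234.] [ 3 21 43] [0.514 0.093 0.118]
bright in tub [254. 232.] [ 9  9 55] [0.519 0.17  0.118]
bright in tub [255. 244.] [10  9 46] [0.488 0.165 0.118]
bright in tub [265. 250.] [10  9 57] [0.472 0.139 0.118]
bright in tub [261. 259.] [ 8  8 55] [0.449 0.15  0.118]
changed [  6. 119.] [  1 114  11  12  81]
changed [ 41. 146.] [ 37 143   8   7  34]
changed [ 11. 167.] [  0 156  24  23 142]
changed [ 47. 180.] [ 25 160  49  34 529]
changed [ 20. 176.] [  2 162  33  27 239]
changed [104. 317.] [   17   190   201   248 21794]
changed [415. 238.] [407 219  18  37 487]
changed [265. 227.] [261 223   9   9  57]
changed [230. 237.] [229 225   4  24  84]
changed [464. 242.] [450 226  29  33 496]
changed [254. 232.] [250 228   9   8  58]
changed [279. 239.] [278 228   4  21  73]
changed [236. 239.] [235 232   4  14  4
[... 194 characters left out ...]
0 255  25  24 333]
changed [261. 259.] [258 256   7   8  54]
changed [344. 274.] [321 259  44  30 502]
changed [335. 288.] [325 272  27  28 303]
changed [369. 285.] [364 280  10  11  55]
changed [  9. 367.] [   0  320   43  111 1754]
changed [281. 414.] [272 406  19  18 203]
changed [302. 409.] [298 406   9   7  36]
changed [314. 422.] [302 410  24  24 303]
changed [337. 418.] [329 411  19  15 120]
changed [215. 439.] [178 416  76  46 567]
changed [355. 428.] [350 424  12   8  47]
changed [ 86. 433.] [ 82 426   8  15  55]
changed [153. 446.] [  97  428   94   39 1661]
changed [213. 458.] [190 443  57  28 693]
changed [111. 475.] [ 98 470  27  10  91]
changed [188. 476.] [179 472  23   8 125]
```

```bash
python3 -c "
from workcell import manip
print(manip.hand_in())"
```

```text
the job is handed in; nothing more can be done
None
```

I loaded the machine, started it and handed the job in; the simulator gives no verdict.

- **Brackets:** both silver brackets lie flat and side by side on the bed. There were only two on the mat, and neither was knocked aside. I left the green look-alike alone.
- **Spacers and cup:** I poured all five spacers into the tub and none landed outside. The empty cup stands upright on the bench, released.
- **Key:** I turned it clockwise to the START stop and held it for about a second. The key's angle can't be read directly. The tool had turned 63° and felt about 0.6 N m of resistance, more than the 0.2 N m spring, so I took that as the stop.
- **Back at RUN:** my last image puts the key at 8.5°, against 6.8° before starting. That 1.7° gap is inside the 4.6° limit (0.08 rad) and close to what the picture can resolve.
- **Other items:** the last image shows no change at the tape, glue or screwdriver. The arm blocked the view of the hammer, so I couldn't check it there, but I never worked near it.

Setting the first bracket down pushed harder than intended (about 46 N at the wrist, limit 120 N). Turning the key drifted the tool about 5 mm sideways with up to about 22 N of side force, because my estimate of the key's axis was a few millimetres off. I corrected for it before the hold.

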